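# Put away the index gears and the spare shaft of the faceting machine

### The arm

A 6-joint arm with a two-finger parallel gripper is mounted at the origin on a cart in front of the work surface, level with it; the furniture and walls round the work are solid. World frame = base frame: x ahead of the robot, y to its left, z up, the work surface at z = 0. Lengths are in m, angles in rad, forces in N, time in s.
With the tool pointing down it reaches from about 0.3 to 0.75 m from the base axis. Payload 8.5 kg.
Tool frame: the origin (TCP) lies midway between the tips of the shut fingers; the grasp point (between the pads) lies env.hold_point_z behind it (env.hold_point_z is the distance from the TCP to the grasp point, in m); z points along the fingers, y is the direction in which the jaws open and shut (so a half turn about z gives the same grasp; the last joint's range is limited). The gripper opens to 88 mm and grips with 3 to 60 N. Pads are 18 mm wide; open, the fingers measure 123 mm over their backs; the gripper's body (75 mm by 187 mm) begins 45 mm behind the grasp point.
Start: joints at [0.927, 0.381, 1.297, -0, 1.464, -0.215], TCP at [0.229, 0.5, 0.239] pointing down, gripper open.
Joint ranges: [-3.11, 3.11], [-0.89, 2.33], [0.22, 2.48], [-1.42, 4.56], [0.17, 2.85], [-2.88, 2.88]. Speed limits (rad/s): [2.39, 2.39, 3.14, 3.14, 3.14, 3.14].

### API

Orientations are given as a rotation vector (axis times angle).
In Python, from cell import env gives the robot as it stands. The module is installed in compiled form; this text tells all that it offers.
- The arm moves only by the shell command python3 -m jog 'ROWS' [FORCE]. ROWS is a JSON object of lists of equal length, an entry for each row: "xyz": the shift along the tool's x, y, z scaled (see below), a list of three; "rot": the turn, a rotation vector about the tool's x, y, z scaled (see below), a list of three; "jaw": the opening, from -1 (shut) to 1 (fully open). In form: {"xyz": [[x, y, z], ...], "rot": [[wx, wy, wz], ...], "jaw": [jaw, ...]}. A call has 1 to 8 rows; each row shifts and turns the commanded pose from where the row before left it, along the tool's axes as they then stand; what a row does not reach is not made up. The controller multiplies each number of a shift by 0.8 m and each number of a turn by 45 degrees. A row lasts 1/8 s, in which the tool goes at most 62.5 mm and 10.7 degrees, less where a joint would pass 70% of its speed; a pose out of reach is approached as far as the arm can. A call with a number of a shift or a turn outside -1 to 1 is refused whole. A call with a gripper value outside its range is refused whole. The fingers move at their own pace and stop on an object; FORCE is the grip in N (left out, the last holds). Time passes only in rows, so rows that do not move let the fingers close. It gives the time, the measured TCP pose, the force and the opening at its end, in the units of the state.
- env.get_obs(): the state, without advancing time (a new reading comes with each control period).
- env.camera(name): name is "scene" or "top" or "wrist"; returns a dict with "pixels" (480x640x3 uint8, blue, green, red), "intrinsics" (3x3 intrinsics, pixels), "origin" and "attitude" of the camera in the world. Camera axes: x right, y up, looking along -z (the intrinsics and any distortion apply to the point x, -y, -z); pixel columns grow to the right and rows downward; lengths in m; the calibration is good to about 2 mm. A picture is of the moment at which its call begins. There is no depth.
- env.close_job(): hands the job in, once; it reports no verdict.
The state is a dict: "t": time; "joints": joint angles; "joint_vel": joint speeds; "joint_torque": joint torques, N m; "tcp_pos": TCP position; "eef_rot": TCP orientation; "wrist_force": force on the tool from outside, world axes, zero at the start; "moment": the same for the moment, N m; "opening": opening from 0.0 (shut) to 1.0 (fully open).
Only numpy, scipy, OpenCV 4.12 (cv2) and the standard library are available. Lean on these libraries where they do the work, as an engineer would, in place of code of your own. Each camera call takes 0.05 s, during which the arm holds its last target.

### The job

Put the faceting machine's spare parts away: lay the steel shaft in the middle groove of the ribbed rest, centred and lying still, and stack the three index gears flat on the spindle of the wooden stand, the large brass one at the bottom, the steel one on it and the small blue one on top. Leave the white-capped and the red-capped jar standing where they are.

Things in the scene. Friction and masses are not known exactly. Their poses are not given: they have to be found in the camera images.
- gear_large_centre (a point): Large brass-coloured index gear: a flat toothed disc of 66 mm outer diameter and 12 mm thickness with a plain 22 mm bore through its middle, about 120 g; it lies flat and loose on the table at the start. The point is the centre of the disc (middle of the bore, half-way up, 6 mm over its underside); z is the axis of the bore
- gear_mid_centre (a point): Middle, silver steel index gear: a flat toothed disc of 54 mm outer diameter and 12 mm thickness with a plain 22 mm bore through its middle, about 90 g; it lies flat and loose on the table at the start. The point is the centre of the disc (middle of the bore, half-way up, 6 mm over its underside); z is the axis of the bore
- gear_small_centre (a point): Small, blue-painted index gear: a flat toothed disc of 42 mm outer diameter and 12 mm thickness with a plain 22 mm bore through its middle, about 60 g; it lies flat and loose on the table at the start. The point is the centre of the disc (middle of the bore, half-way up, 6 mm over its underside); z is the axis of the bore
- shaft_centre (a point): Steel shaft, 110 mm long, about 120 g: a smooth round barrel of 18 mm diameter and 94 mm length with two thin black bands 23 mm either side of the middle, and a 12 mm journal 8 mm long at each end. It lies loose on the table, axis 9 mm up, and can roll. The point is its middle, on the axis; own y runs along the shaft (both ends alike)
- stand: Storage stand, fixed: dark wooden disc, 72 mm diameter, 10 mm high, with an upright steel spindle of 12 mm diameter in its middle; the spindle's tip (last 8 mm tapered to 5 mm) ends 58 mm over the table. Origin: centre of the underside, on the spindle's axis; z up. Stacked on it, the gears' centres stand 16, 28 and 40 mm over the origin
- rest: Ribbed rest, fixed: aluminium plate 72 (own x) x 120 (own y) x 8 mm with a black strip near each end (22 mm wide, centred at y = +-38 mm; open between, for fingers). On each, four ribs 16 mm apart, tops 18 mm up, make three grooves along own y, the middle one at x = 0; the shaft lying in it across both strips has its axis 24 mm over the table. Origin: centre of the underside, z up
- jar_white_centre (a point): Bystander: small jar with white contents and a white screw cap, 30 mm in diameter, 42 mm high, loose and upright; point at its centre, 21 mm up. Leave it alone
- jar_red_centre (a point): Bystander: small jar with dark contents and a red screw cap, 30 mm in diameter, 42 mm high, loose and upright; point at its centre, 21 mm up. Leave it alone
- machine_corner (a point): Upper front left corner of the fixed faceting machine's base, which is to be kept clear of. From here the base, 65 mm high, runs 500 mm along own -y (to the right, its front) and 310 mm along own +x (away from the robot). On it a black bowl (radius 140 mm about own x = 145, y = -379 mm) rises to 150 mm, a mast at own x = 174, y = -104 mm with side arms to 385 mm
Mind the look-alikes: they are no part of the job. What is shaped like the part that bears shaft_centre but green is not meant.

How it is judged:
At the end, for the whole second after the job is handed in: Gears on the spindle, flat (0.12 rad), at rest, within 8 mm of its axis: brass, steel, blue from below, centres 16, 28, 40 mm (each +-3) over the stand's underside. Shaft still in the middle groove: middle within 5 mm across, 15 mm along, 3 mm in height (24 mm), 0.1 rad (horizontal distance between each of gear_large_centre, gear_mid_centre, gear_small_centre and stand below 0.008 m and z of gear_large_centre in the frame of stand between 0.013 and 0.019 m and angle between the z axis of each of gear_large_centre, gear_mid_centre, gear_small_centre and the z axis of stand, either way round below 0.12 rad and linear speed of each of gear_large, gear_mid, gear_small, shaft below 0.02 m/s and z of gear_mid_centre in the frame of stand between 0.025 and 0.031 m and z of gear_small_centre in the frame of stand between 0.037 and 0.043 m and x of shaft_centre in the frame of rest between -0.005 and 0.005 m and y of shaft_centre in the frame of rest between -0.015 and 0.015 m and z of shaft_centre in the frame of rest between 0.0212 and 0.0272 m and angle between the y axis of shaft_centre and the y axis of rest, either way round below 0.1 rad and angular speed of shaft below 0.3 rad/s); the robot touches nothing.
It fails at once if the white-capped jar is pushed more than 25 mm from its place or tipped over (distance of jar_white_centre from where it was at the start of the episode above 0.025 m or angle between jar_white_centre's own z axis and vertical above 0.5 rad).
It fails at once if the red-capped jar is pushed more than 25 mm from its place or tipped over (distance of jar_red_centre from where it was at the start of the episode above 0.025 m or angle between jar_red_centre's own z axis and vertical above 0.5 rad).
It also fails if it takes over 120 s, if anything falls off the work surface, if the arm or the gripper's body presses on something with over 40 N, if the wrist force passes 120 N, or if a joint passes its speed limit or range.

## Working session

There is one attempt and no reset: what is moved stays moved. The work goes in short steps, Python scripts to look and compute and a shell command to move; the robot and the scene stay as the last step left them, time stands still between calls to the robot, and variables do not carry over. Pictures are saved under pics/ and viewed, and the job is handed in when it is done.

```bash
mkdir -p pics; python3 - <<'E'
from cell import env
import cv2
print(env.get_obs(), env.hold_point_z)
for n in ["scene","top","wrist"]:
    c=env.camera(n); cv2.imwrite(f"pics/{n}0.png",c["pixels"]); print(n,c["intrinsics"],c["origin"],c["attitude"],c.keys())
E
```

```text
{'t': 0.0, 'joints': array([ 9.26735630e-01,  3.81206572e-01,  1.29823915e+00, -2.24753440e-05,
        1.46361630e+00, -2.15272410e-01]), 'joint_vel': array([-0.0009995 , -0.00130178,  0.00121485, -0.00097882, -0.00024378,
        0.00014123]), 'joint_torque': array([ 2.60971865e-04, -4.37928236e+01, -2.24559903e+01,  7.12599163e-02,
        3.52363754e-02, -1.49775879e-04]), 'tcp_pos': array([0.22849522, 0.49998344, 0.23813939]), 'eef_rot': array([-6.68261289e-01, -3.06908926e+00,  2.11250875e-03]), 'wrist_force': array([-0.03506085, -0.04719093, -0.66394744]), 'moment': array([-0.02981733, -0.01552648, -0.01062791]), 'opening': 0.9984521465644121} 0.0187
scene [[492.45018875   0.         319.65128642]
 [  0.         492.45018875 249.16306416]
 [  0.           0.           1.        ]] [-0.03582344 -1.02340579  1.035204  ] [ 0.80277087 -0.24974367 -0.53575104] dict_keys(['pixels', 'intrinsics', 'origin', 'attitude'])
top [[470.31730552   0.         317.79135774]
 [  0.         470.31730552 233.85307709]
 [  0.           0.           1.        ]] [ 0.36569245 -0.14404884  1.21418067] [ 0.13120003 -0.12226191 -1.5800364 ] dict_keys(['pixels', 'intrinsics', 'origin', 'attitude'])
wrist [[352.51330473   0.         313.84585462]
 [  0.         352.51330473 238.95902513]
 [  0.           0.           1.        ]] [0.16833587 0.52813524 0.38520862] [-0.23590888 -0.1512376   1.1353818 ] dict_keys(['pixels', 'intrinsics', 'origin', 'attitude'])
```

View pics/top0.png

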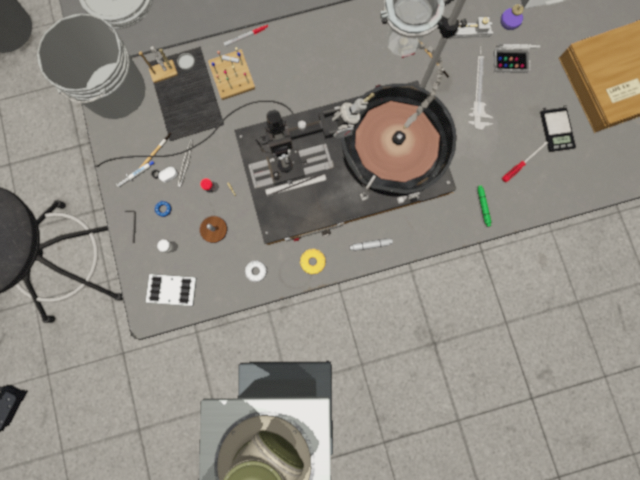

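View pics/scene0.png

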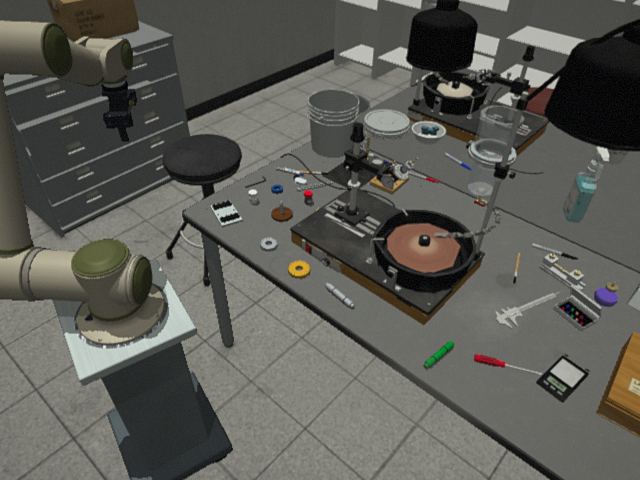

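View pics/wrist0.png

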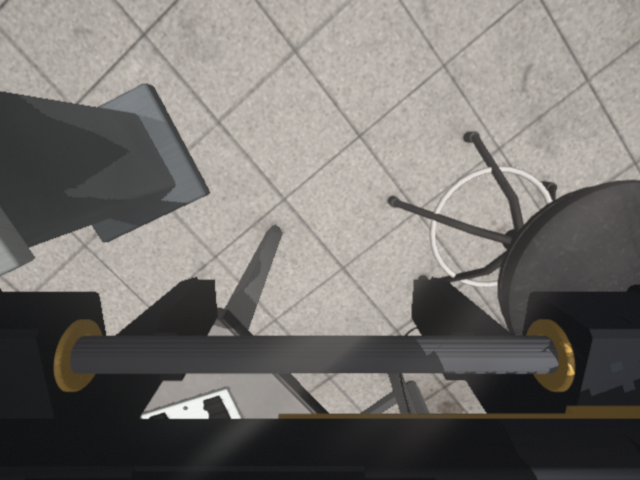

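The top view shows the white rest at (171,290), the stand at (213,229), and the gears: brass (313,261), steel (255,271), blue (162,208). The silver shaft is at (371,244) and its green look-alike at (484,205). The white jar is at (165,246) and the red jar at (208,185). I'll enlarge it and compute positions.

```bash
cat > h.py <<'E'
import numpy as np, cv2
from scipy.spatial.transform import Rotation as R
from cell import env
def ray(c,u,v):
    K=c["intrinsics"]; d=np.array([(u-K[0,2])/K[0,0],-(v-K[1,2])/K[1,1],-1.])
    return np.array(c["origin"]), R.from_rotvec(c["attitude"]).as_matrix()@d
def p2w(c,u,v,z):
    o,d=ray(c,u,v); return o+d*(z-o[2])/d[2]
def w2p(c,p):
    q=R.from_rotvec(c["attitude"]).as_matrix().T@(np.array(p)-c["origin"]); K=c["intrinsics"]
    return np.array([K[0,2]+K[0,0]*q[0]/-q[2], K[1,2]-K[1,1]*q[1]/-q[2]])
def crop(im,x,y,w,h,s,fn):
    cv2.imwrite(fn,cv2.resize(im[y:y+h,x:x+w],None,fx=s,fy=s,interpolation=cv2.INTER_CUBIC))
E
python3 - <<'E'
from h import *
c=env.camera("top"); im=c["pixels"]
crop(im,130,170,150,140,5,"pics/ta.png"); crop(im,230,190,280,100,2.85,"pics/tb.png")
for n,u,v,z in [("rest",171,290,.008),("stand",213,229,.01),("brass",313,261,.012),("steel",255.5,271,.012),("blue",162.5,208.5,.012),("shaft",371,244,.009),("white",165,246,.042),("red",208,185,.042),("machine",263,239,.065)]:
    print(n,p2w(c,u,v,z).round(3))
E
```

```text
rest [0.422 0.238 0.008]
stand [0.578 0.134 0.01 ]
brass [ 0.491 -0.125  0.012]
steel [0.467 0.022 0.012]
blue [0.634 0.267 0.012]
shaft [ 0.533 -0.276  0.009]
white [0.53  0.247 0.042]
red [0.687 0.142 0.042]
machine [ 0.541 -0.003  0.065]
```

View pics/ta.png

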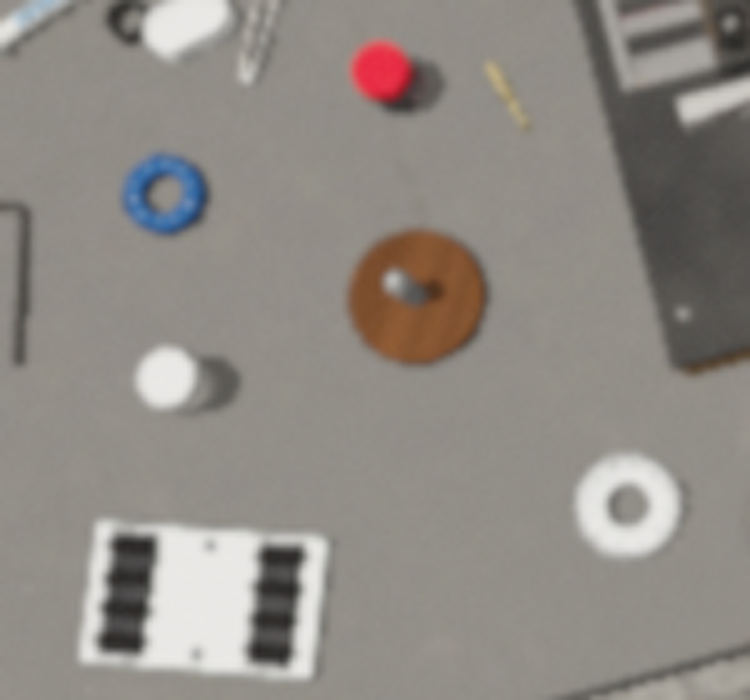

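View pics/tb.png

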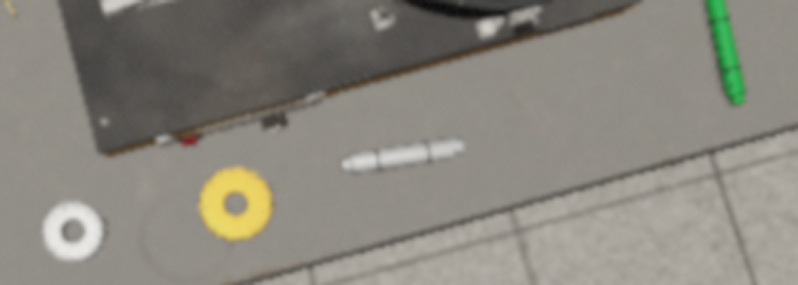

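```bash
python3 - <<'E'
from h import *
c=env.camera("top")
ta=lambda x,y:(130+(x+.5)/5-.5,170+(y+.5)/5-.5)
tb=lambda x,y:(230+(x+.5)/2.85-.5,190+(y+.5)/2.85-.5)
def P(n,uv,z):
    p=p2w(c,*uv,z); print(n,p.round(4)); return p
P("stand",ta(418,297),.01);P("tip",ta(393,277),.058);P("blue",ta(165,194),.010);P("steel",ta(628,505),.010);P("brass",tb(236,203),.010)
r=[P("rc",ta(*q),.008) for q in[(99,520),(328,540),(310,678),(80,662)]]
print("rest centre",np.mean(r,0), "sides",[np.linalg.norm(r[i]-r[i-1]).round(4) for i in range(4)])
d=r[1]-r[0]+r[2]-r[3]; print("rest y yaw",np.degrees(np.arctan2(d[1],d[0])))
a=P("s1",tb(343,163),.009);b=P("s2",tb(466,146),.009);print("shaft",(a+b)/2,np.linalg.norm(a-b),np.degrees(np.arctan2(*(b-a)[1::-1])))
m=P("m0",tb(108,153),.065);m2=P("m1",tb(640,8),.065);e=m2-m;print(np.linalg.norm(e),np.degrees(np.arctan2(e[1],e[0])))
o=env.get_obs();print(R.from_rotvec(o["eef_rot"]).as_matrix().round(3))
E=e/np.linalg.norm(e); X=np.array([-E[1],E[0],0])
if X[0]<0:X=-X
for n,q in [("shaft",(a+b)/2),("brass",p2w(c,*tb(236,203),.01)),("steel",p2w(c,*ta(628,505),.01))]: print(n,"machine own x,y",(q-m)@X,-(q-m)@E)
# table edge
P("edge",tb(512,208),0);P("edge",tb(713,150),0)
# scene check
s=env.camera("scene");cv2.imwrite("pics/s1.png",s["pixels"])
for n,q in [("tip",(p2w(c,*ta(393,277),.058))),("blue",p2w(c,*ta(165,194),.01)),("steel",p2w(c,*ta(628,505),.01)),("brass",p2w(c,*tb(236,203),.01)),("shaft",(a+b)/2)]: print(n,w2p(s,q).round(1))
crop(s["pixels"],200,160,160,150,5,"pics/sa.png")
E
```

```text
stand [0.5779 0.1336 0.01  ]
tip [0.5798 0.1353 0.058 ]
blue [0.6346 0.2678 0.01  ]
steel [0.4682 0.0232 0.01  ]
brass [ 0.4912 -0.1239  0.01  ]
rc [0.4642 0.2955 0.008 ]
rc [0.4524 0.1773 0.008 ]
rc [0.3825 0.1844 0.008 ]
rc [0.392  0.3019 0.008 ]
rest centre [0.42275733 0.23978811 0.008     ] sides [np.float64(0.0724), np.float64(0.1188), np.float64(0.0702), np.float64(0.1179)]
rest y yaw -95.16551130914335
s1 [ 0.5264 -0.2213  0.009 ]
s2 [ 0.5405 -0.3332  0.009 ]
shaft [ 0.53343912 -0.27723583  0.009     ] 0.11283710958266047 -82.83639590761526
m0 [ 0.5304 -0.0144  0.065 ]
m1 [ 0.6529 -0.4819  0.065 ]
0.4833486570131425 -75.31686989981354
[[-0.909  0.416 -0.   ]
 [ 0.416  0.909 -0.   ]
 [ 0.    -0.001 -1.   ]]
shaft machine own x,y -0.06367446363557187 -0.2550426085451486
brass machine own x,y -0.06568324428892086 -0.09600185670493341
steel machine own x,y -0.05065990770302302 0.0521541414986193
edge [ 0.4844 -0.3742  0.    ]
edge [ 0.5351 -0.5597  0.    ]
tip [281.6 199.9]
blue [277.1 186.9]
steel [268.9 241.9]
brass [299.6 267. ]
shaft [340.8 294.1]
```

View pics/sa.png

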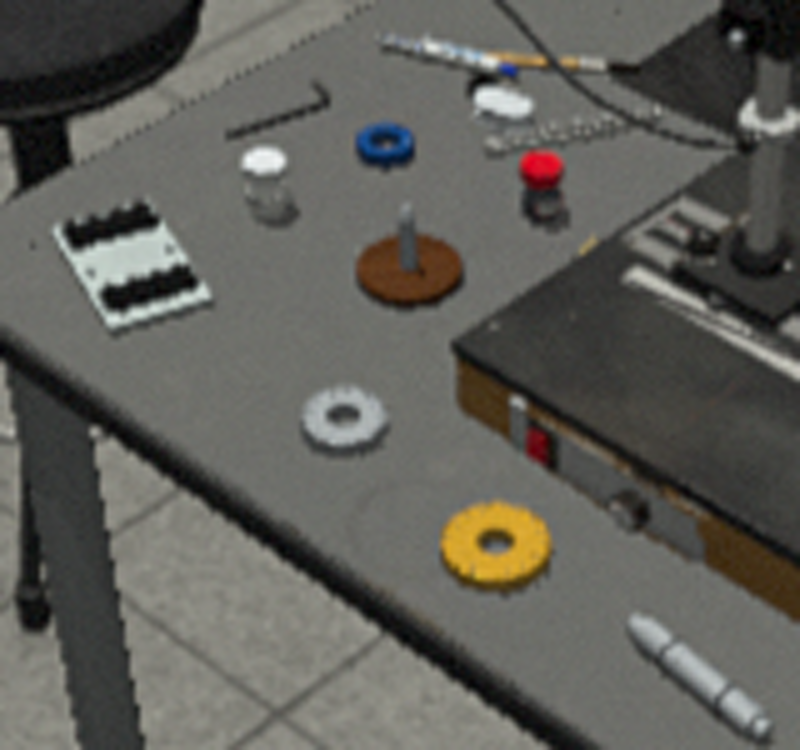

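Spindle tip, gears and shaft agree with the scene view to about 1 px. Brass gear first, jaw axis along the machine's front: I'll turn the tool by 39.6°.

```bash
python3 -m jog '{"xyz":[[0,0,0],[0,0,0],[0,0,0],[0,0,0],[0,0,0]],"rot":[[0,0,-0.22],[0,0,-0.22],[0,0,-0.22],[0,0,-0.22],[0,0,0]],"jaw":[1,1,1,1,1]}' 30
cat >> h.py <<'E'
def go(t,n=None):
    "print shift to target TCP in tool axes, scaled"
    o=env.get_obs();M=R.from_rotvec(o["eef_rot"]).as_matrix();d=np.array(t)-o["tcp_pos"]
    s=M.T@d/.8; k=n or int(np.ceil(np.linalg.norm(s)/.076)); 
    print("tcp",o["tcp_pos"].round(4),"tot",s.round(4),"rows",k,"each",(s/k).round(4),"yaw y",np.degrees(np.arctan2(M[1,1],M[0,1])).round(2),"zax",M[:,2].round(4),"j",o["joints"].round(2),"t",o["t"],"F",o["wrist_force"].round(1),"op",round(o["opening"]*88,1))
E
python3 -c "
from h import *;go([.491,-.124,.16])"
```

```text
t: 0.92
tcp_pos: [0.2286, 0.5002, 0.2387]
eef_rot: [0.408, -3.115, 0.0]
wrist_force: [-0.7, 0.0, 0.2]
opening: 1.003
tcp [0.2286 0.5002 0.2387] tot [-0.1157 -0.8384  0.0984] rows 12 each [-0.0096 -0.0699  0.0082] yaw y 104.94 zax [-1.e-04 -1.e-04 -1.e+00] j [ 0.93  0.38  1.3   0.    1.46 -0.9 ] t 0.925 F [-0.7  0.   0.2] op 88.2
```

```bash
python3 -m jog '{"xyz":[[-0.0096,-0.07,0.008],[-0.0096,-0.07,0.008],[-0.0096,-0.07,0.008],[-0.0096,-0.07,0.008],[-0.0096,-0.07,0.008],[-0.0096,-0.07,0.008],[-0.0096,-0.07,0.008],[-0.0096,-0.07,0.008]],"rot":[[0,0,0],[0,0,0],[0,0,0],[0,0,0],[0,0,0],[0,0,0],[0,0,0],[0,0,0]],"jaw":[1,1,1,1,1,1,1,1]}'; python3 -m jog '{"xyz":[[-0.0096,-0.07,0.008],[-0.0096,-0.07,0.008],[-0.0096,-0.07,0.008],[-0.0096,-0.07,0.008],[0,0,0],[0,0,0]],"rot":[[0,0,0],[0,0,0],[0,0,0],[0,0,0],[0,0,0],[0,0,0]],"jaw":[1,1,1,1,1,1]}'
python3 - <<'E'
from h import *
go([.491,-.124,.16])
c=env.camera("wrist");cv2.imwrite("pics/w1.png",c["pixels"]);print(c["origin"],w2p(c,[.4912,-.1239,.01]),w2p(c,[.491,-.124,0.005]), w2p(c,env.get_obs()["tcp_pos"]))
E
```

```text
t: 1.92
tcp_pos: [0.4047, 0.0816, 0.1876]
eef_rot: [-0.404, 3.115, -0.0]
wrist_force: [1.6, -0.2, 1.4]
opening: 1.005
t: 2.68
tcp_pos: [0.4916, -0.1245, 0.1618]
eef_rot: [0.407, -3.115, -0.001]
wrist_force: [-0.1, 0.5, -0.1]
opening: 0.998
tcp [ 0.4916 -0.1245  0.1618] tot [0.0006 0.0008 0.0023] rows 1 each [0.0006 0.0008 0.0023] yaw y 104.88 zax [-6.e-04  5.e-04 -1.e+00] j [-0.48  0.38  1.54  0.    1.22 -2.31] t 2.675 F [-0.1  0.5 -0.1] op 87.8
[ 0.42755901 -0.14198453  0.30881851] [314.47469696 222.01892887] [314.40307754 220.54741825] [315.18194048 295.65080323]
```

View pics/w1.png

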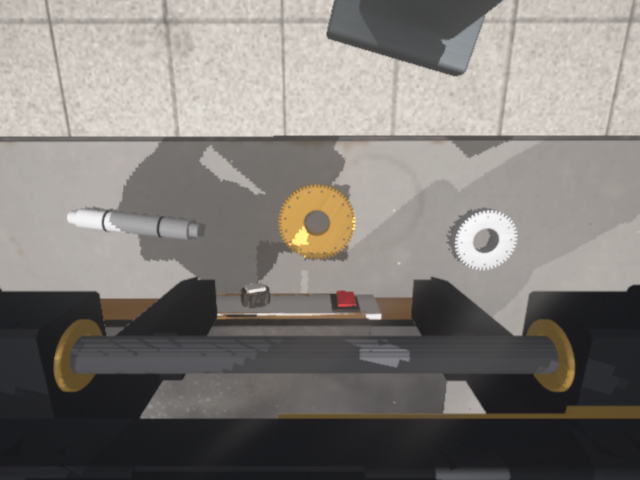

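The wrist view shows the brass gear at (317,222), within 3 px of the prediction. Steel is at (486,239) and the shaft runs (69,217)–(204,230). I'll re-measure all three from here.

```bash
python3 - <<'E'
from h import *
c=env.camera("wrist");im=c["pixels"]
crop(im,260,165,110,110,5,"pics/w1b.png")
def P(n,u,v,z): p=p2w(c,u,v,z);print(n,p.round(4));return p
P("brass",316.8,221.5,.011);P("steel",486.3,239.3,.011);a=P("s",68.5,217,.012);b=P("s",204,230,.012);print((a+b)/2,np.linalg.norm(a-b),np.degrees(np.arctan2(*(a-b)[1::-1])))
E
```

```text
brass [ 0.4901 -0.1217  0.011 ]
steel [0.4671 0.0261 0.011 ]
s [ 0.5411 -0.3286  0.012 ]
s [ 0.5224 -0.2143  0.012 ]
[ 0.53174603 -0.27140488  0.012     ] 0.11580769817806572 -80.72312863501469
```

View pics/w1b.png

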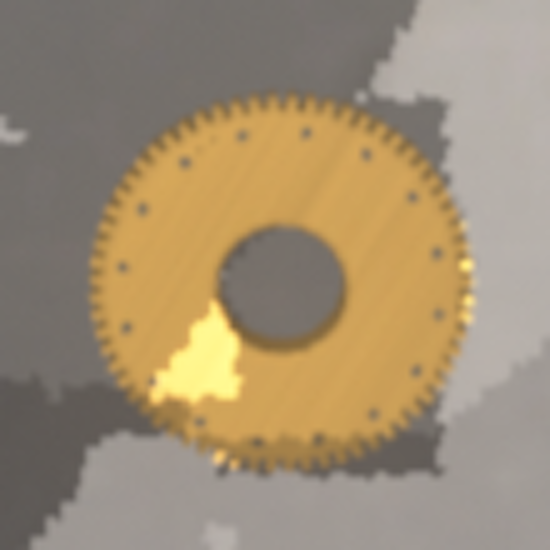

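```bash
python3 -c "
from h import *;go([.4905,-.123,.004],4)"
```

```text
tcp [ 0.4916 -0.1239  0.1622] tot [0.0011 0.0014 0.1978] rows 4 each [0.0003 0.0003 0.0494] yaw y 105.02 zax [ 0.e+00  1.e-04 -1.e+00] j [-0.48  0.38  1.54  0.    1.22 -2.31] t 2.775 F [0.1 0.7 0.4] op 88.1
```

```bash
python3 -m jog '{"xyz":[[0.0003,0.0003,0.049],[0.0003,0.0003,0.049],[0.0003,0.0003,0.049],[0,0,0.04],[0,0,0]],"rot":[[0,0,0],[0,0,0],[0,0,0],[0,0,0],[0,0,0]],"jaw":[1,1,1,1,1]}'
python3 - <<'E'
from h import *
go([.4905,-.123,.004])
c=env.camera("wrist");cv2.imwrite("pics/w2.png",c["pixels"])
E
```

```text
t: 3.4
tcp_pos: [0.4902, -0.1231, 0.0114]
eef_rot: [0.412, -3.111, -0.003]
wrist_force: [-0.2, 0.5, 1.5]
opening: 1.0
tcp [ 0.4902 -0.1231  0.0114] tot [-0.0005 -0.0001  0.0092] rows 1 each [-0.0005 -0.0001  0.0092] yaw y 105.07 zax [-0.0032  0.0017 -1.    ] j [-0.48  0.6   1.71  0.    0.84 -2.31] t 3.4 F [-0.2  0.5  1.5] op 88.0
```

View pics/w2.png

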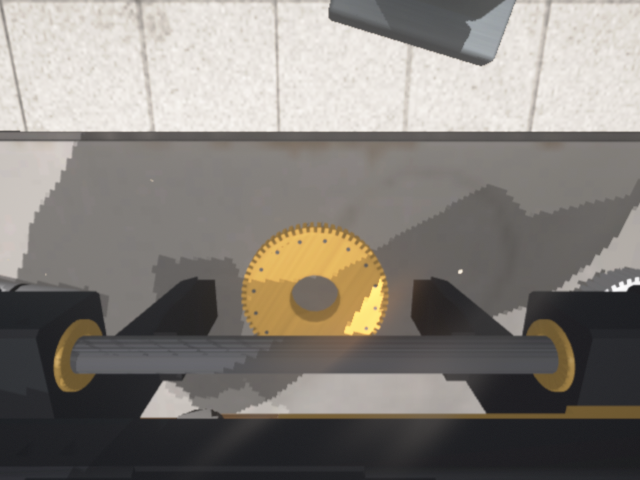

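The gear is centred between the fingers, its bore at (315,295). I'll go down and close.

```bash
python3 -m jog '{"xyz":[[0,0,0.009],[0,0,0],[0,0,0],[0,0,0],[0,0,0],[0,0,0],[0,0,0]],"rot":[[0,0,0],[0,0,0],[0,0,0],[0,0,0],[0,0,0],[0,0,0],[0,0,0]],"jaw":[1,1,-1,-1,-1,-1,-1]}' 30
python3 -c "
from h import *;go([.4905,-.123,.1])"
```

```text
t: 4.32
tcp_pos: [0.4911, -0.1243, 0.0053]
eef_rot: [-0.411, 3.114, 0.0]
wrist_force: [0.2, 0.8, 4.3]
opening: 0.696
tcp [ 0.4911 -0.1243  0.0053] tot [ 0.0003  0.0018 -0.1183] rows 2 each [ 0.0001  0.0009 -0.0592] yaw y 105.03 zax [ 1.e-04  1.e-04 -1.e+00] j [-0.48  0.61  1.72  0.    0.82 -2.32] t 4.325 F [0.2 0.8 4.3] op 61.3
```

```bash
python3 -m jog '{"xyz":[[0,0,0],[0,0,0]],"rot":[[0,0,0],[0,0,0]],"jaw":[-1,-1]}'
python3 - <<'E'
from h import *
go([.4905,-.123,.004])
c=env.camera("wrist");cv2.imwrite("pics/w3.png",c["pixels"])
E
```

```text
t: 4.58
tcp_pos: [0.4911, -0.1243, 0.0053]
eef_rot: [-0.411, 3.115, 0.0]
wrist_force: [-0.9, 2.0, 4.6]
opening: 0.693
tcp [ 0.4911 -0.1243  0.0053] tot [0.0003 0.0018 0.0017] rows 1 each [0.0003 0.0018 0.0017] yaw y 105.03 zax [ 1.e-04  1.e-04 -1.e+00] j [-0.48  0.61  1.72  0.    0.82 -2.32] t 4.575 F [-0.9  2.   4.6] op 61.0
```

View pics/w3.png

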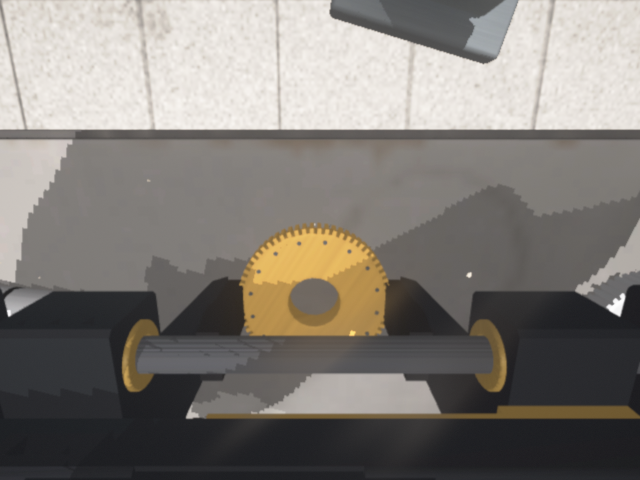

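```bash
python3 -m jog '{"xyz":[[0,0,-0.03],[0,0,-0.06],[0,0,-0.03],[0,0,0]],"rot":[[0,0,0],[0,0,0],[0,0,0],[0,0,0]],"jaw":[-1,-1,-1,-1]}'
python3 - <<'E'
from h import *
go([.5795,.135,.1])
c=env.camera("wrist");cv2.imwrite("pics/w4.png",c["pixels"])
c=env.camera("scene");crop(c["pixels"],240,160,160,130,5,"pics/s4.png")
E
```

```text
t: 5.12
tcp_pos: [0.4916, -0.1248, 0.1021]
eef_rot: [-0.411, 3.112, -0.003]
wrist_force: [-0.8, 0.0, -1.4]
opening: 0.695
tcp [ 0.4916 -0.1248  0.1021] tot [-0.1903  0.2851  0.0024] rows 5 each [-0.0381  0.057   0.0005] yaw y 105.03 zax [ 0.0027 -0.0017 -1.    ] j [-0.48  0.45  1.62 -0.    1.06 -2.32] t 5.125 F [-0.8  0.  -1.4] op 61.2
```

View pics/w4.png

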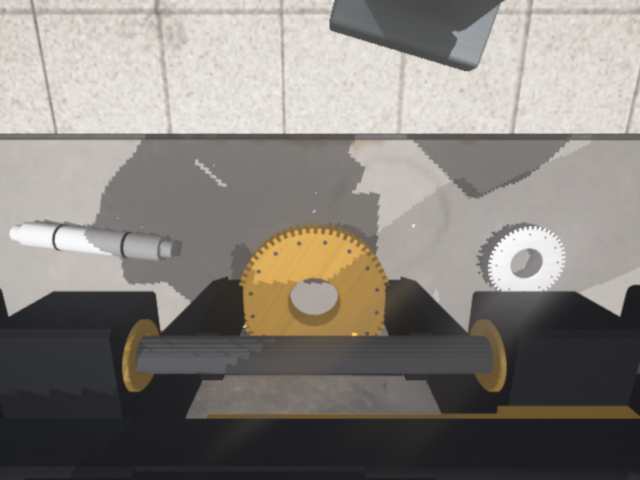

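View pics/s4.png

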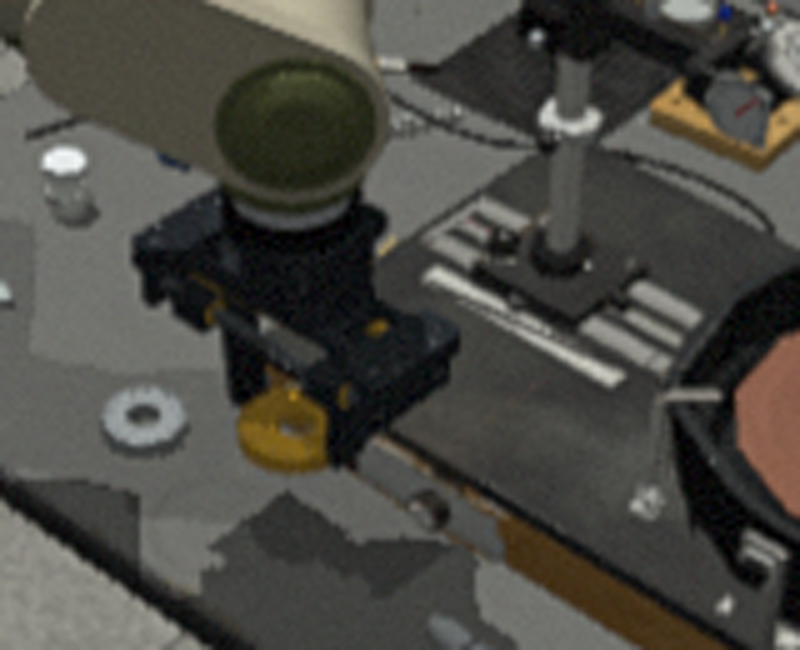

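```bash
python3 - <<'E'
from h import *
c=env.camera("wrist");o=env.get_obs();t=o["tcp_pos"];z=t[2]-.0053+.012
crop(c["pixels"],230,210,170,130,4.5,"pics/w4b.png")
# project expected rims for offsets
M=R.from_rotvec(o["eef_rot"]).as_matrix()
for dx in(-.004,-.002,0,.002,.004):
    print(dx,[w2p(c,t+M@np.array([dx+r*np.cos(a),r*np.sin(a),-.0067])).round(1).tolist() for r in(.011,.033) for a in(0,np.pi)], w2p(c,t+M@np.array([dx,.011,-.0067])).round(1),w2p(c,t+M@np.array([dx,-.011,-.0067])).round(1))
E
```

```text
-0.004 [[314.4, 286.2], [314.3, 332.1], [314.4, 236.7], [314.3, 374.7]] [339.5 309.6] [289.2 309.6]
-0.002 [[314.4, 281.9], [314.4, 328.1], [314.4, 232.0], [314.3, 371.0]] [339.6 305.4] [289.1 305.4]
0 [[314.4, 277.5], [314.4, 324.0], [314.4, 227.3], [314.3, 367.2]] [339.7 301.2] [289.  301.2]
0.002 [[314.4, 273.1], [314.4, 320.0], [314.4, 222.5], [314.3, 363.4]] [339.8 297. ] [289. 297.]
0.004 [[314.4, 268.7], [314.4, 315.8], [314.4, 217.7], [314.3, 359.6]] [339.9 292.7] [288.9 292.7]
```

View pics/w4b.png

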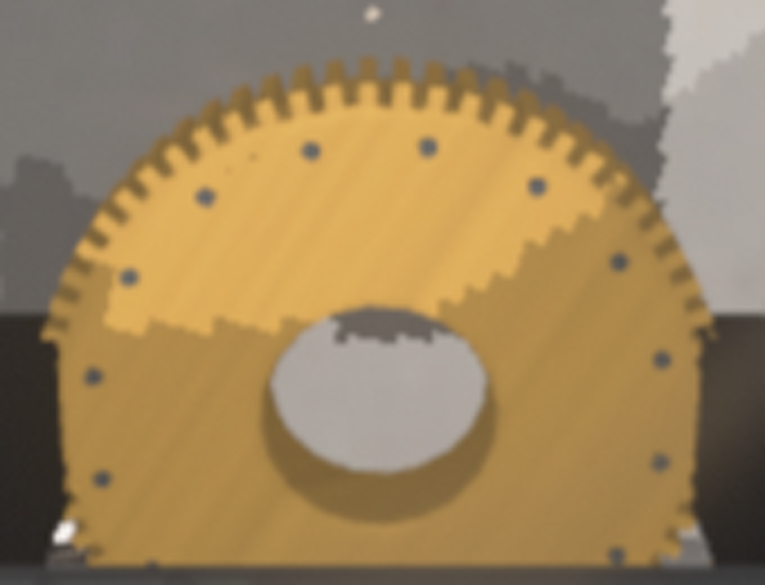

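The gear is held flat and centred on the TCP, its underside about 5 mm below the TCP. Next, over towards the stand.

```bash
python3 -m jog '{"xyz":[[-0.038,0.057,-0.01],[-0.038,0.057,-0.01],[-0.038,0.057,0],[-0.025,0.038,0],[0,0,0]],"rot":[[0,0,0],[0,0,0],[0,0,0],[0,0,0],[0,0,0]],"jaw":[-1,-1,-1,-1,-1]}'
python3 - <<'E'
from h import *
go([.579,.1345,.1])
c=env.camera("wrist");cv2.imwrite("pics/w5.png",c["pixels"])
c=env.camera("top");crop(c["pixels"],130,150,160,140,5,"pics/t5.png")
E
```

```text
t: 5.9
tcp_pos: [0.5549, 0.0679, 0.1154]
eef_rot: [0.416, -3.112, -0.001]
wrist_force: [0.1, -0.6, -1.3]
opening: 0.692
tcp [0.5549 0.0679 0.1154] tot [-0.051   0.0723  0.0192] rows 2 each [-0.0255  0.0362  0.0096] yaw y 105.22 zax [-2.5e-03  4.0e-04 -1.0e+00] j [-0.09  0.52  1.46  0.    1.17 -1.93] t 5.9 F [ 0.1 -0.6 -1.3] op 60.9
```

View pics/w5.png

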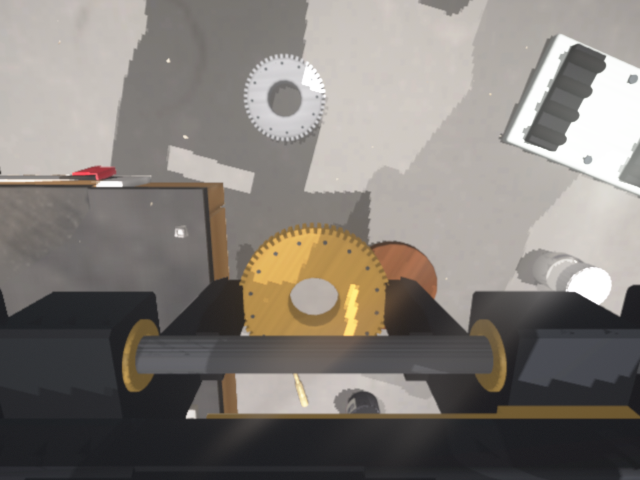

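View pics/t5.png

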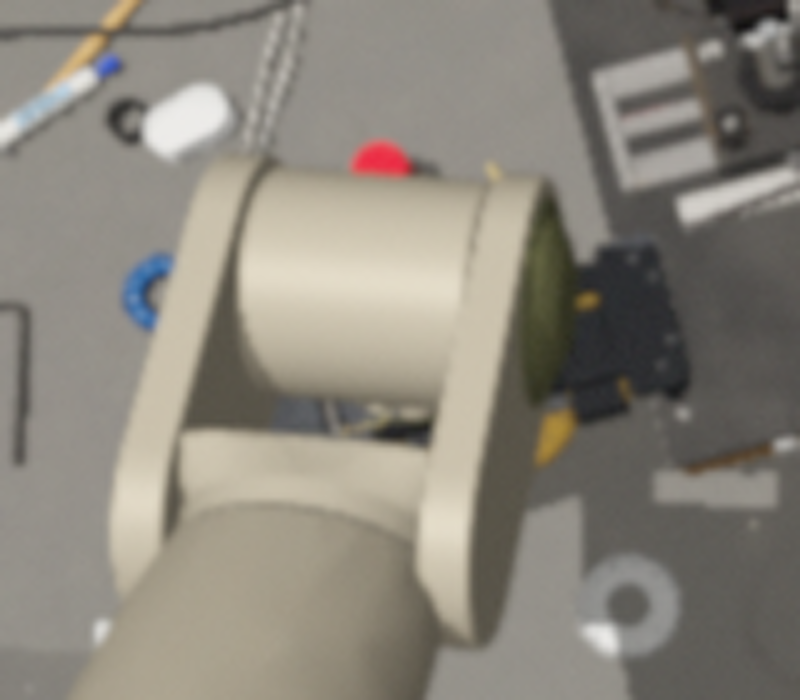

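```bash
python3 -m jog '{"xyz":[[-0.025,0.036,0.006],[-0.026,0.036,0.006],[0,0,0],[0,0,0]],"rot":[[0,0,0],[0,0,0],[0,0,0],[0,0,0]],"jaw":[-1,-1,-1,-1]}'
python3 - <<'E'
from h import *
go([.579,.1345,.07])
c=env.camera("wrist");cv2.imwrite("pics/w6.png",c["pixels"])
crop(c["pixels"],230,210,170,130,4.5,"pics/w6b.png")
c=env.camera("scene");crop(c["pixels"],220,140,120,110,6,"pics/s6.png")
for z in (.01,.034,.058): print(w2p(c,[.579,.1345,z]))
E
```

```text
t: 6.5
tcp_pos: [0.5793, 0.1308, 0.1072]
eef_rot: [0.409, -3.114, 0.0]
wrist_force: [0.9, -0.5, -1.7]
opening: 0.695
tcp [0.5793 0.1308 0.1072] tot [-0.0009  0.0046  0.0465] rows 1 each [-0.0009  0.0046  0.0465] yaw y 104.97 zax [-1.e-03 -4.e-04 -1.e+00] j [ 0.02  0.58  1.37 -0.    1.2  -1.81] t 6.5 F [ 0.9 -0.5 -1.7] op 61.1
[282.0860431  211.59382804]
[281.80535549 205.90048991]
[281.51906274 200.09345972]
```

View pics/w6.png

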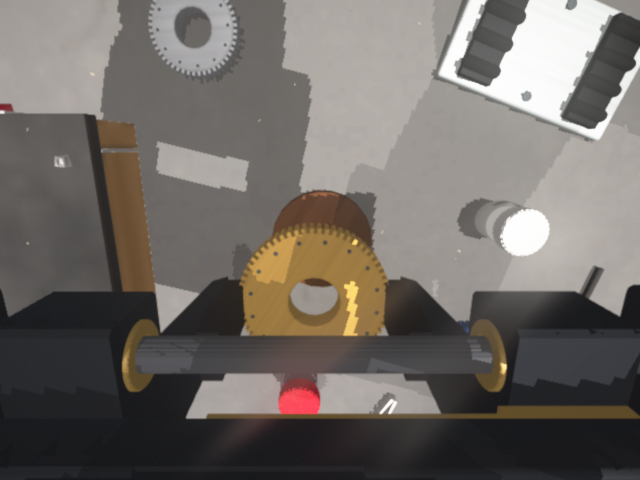

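View pics/s6.png

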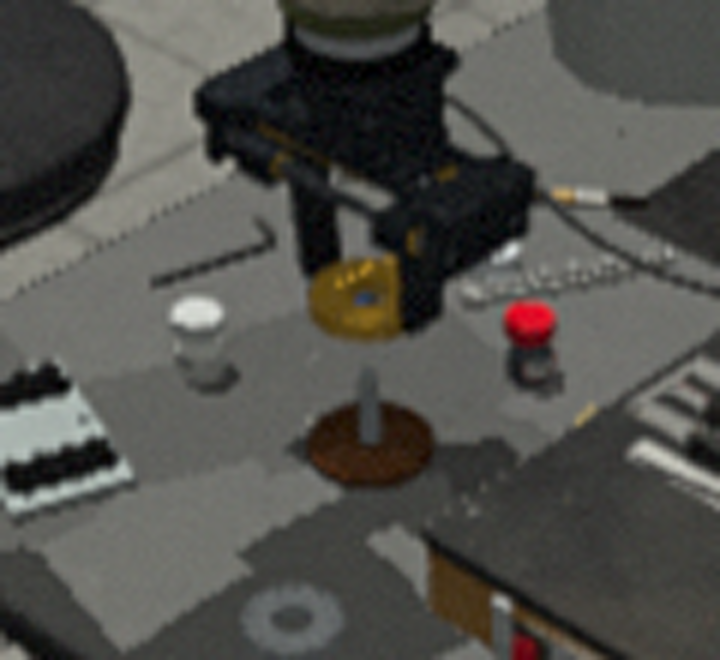

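```bash
python3 - <<'E'
from h import *
c=env.camera("wrist");im=c["pixels"].copy()
for (x,y),col in [((.579,.1345),(0,255,0)),((.582,.1345),(255,0,0)),((.579,.1375),(255,0,255))]:
    a=np.linspace(0,6.283,200)
    for t in a: 
        u,v=w2p(c,[x+.036*np.cos(t),y+.036*np.sin(t),.01]); cv2.circle(im,(int(round(u)),int(round(v))),0,col,-1)
crop(im,230,170,180,90,4.4,"pics/w7.png"); go([.579,.1345,.07])
E
```

```text
tcp [0.5794 0.1309 0.1076] tot [-0.0006  0.0045  0.047 ] rows 1 each [-0.0006  0.0045  0.047 ] yaw y 104.94 zax [-1.e-04 -2.e-04 -1.e+00] j [ 0.02  0.58  1.36 -0.    1.2  -1.81] t 6.65 F [-1.1 -0.1 -1.4] op 60.9
```

View pics/w7.png

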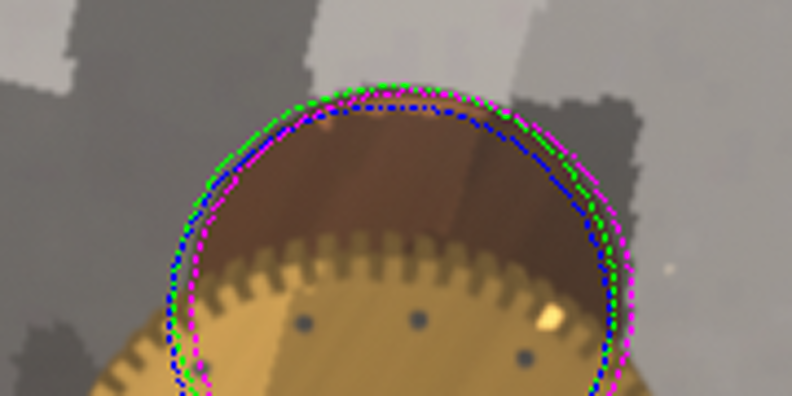

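```bash
python3 -c "
from h import *;go([.58,.1357,.07])"; python3 -m jog '{"xyz":[[0,0.006,0.02],[0,0,0.026],[0,0,0],[0,0,0]],"rot":[[0,0,0],[0,0,0],[0,0,0],[0,0,0]],"jaw":[-1,-1,-1,-1]}'
python3 - <<'E'
from h import *
go([.58,.1357,.0165])
c=env.camera("scene");crop(c["pixels"],220,140,120,110,6,"pics/s8.png")
E
```

```text
tcp [0.5794 0.1309 0.1076] tot [-0.0022  0.0056  0.047 ] rows 1 each [-0.0022  0.0056  0.047 ] yaw y 104.94 zax [-1.e-04 -2.e-04 -1.e+00] j [ 0.02  0.58  1.36 -0.    1.2  -1.81] t 6.65 F [-1.1 -0.1 -1.4] op 60.9
t: 7.15
tcp_pos: [0.5785, 0.1368, 0.071]
eef_rot: [-0.411, 3.114, -0.0]
wrist_force: [1.1, 0.5, -1.2]
opening: 0.693
tcp [0.5785 0.1368 0.071 ] tot [-0.0015 -0.0018  0.0681] rows 1 each [-0.0015 -0.0018  0.0681] yaw y 105.03 zax [ 3.e-04  0.e+00 -1.e+00] j [ 0.03  0.62  1.4  -0.    1.12 -1.8 ] t 7.15 F [ 1.1  0.5 -1.2] op 61.0
```

View pics/s8.png

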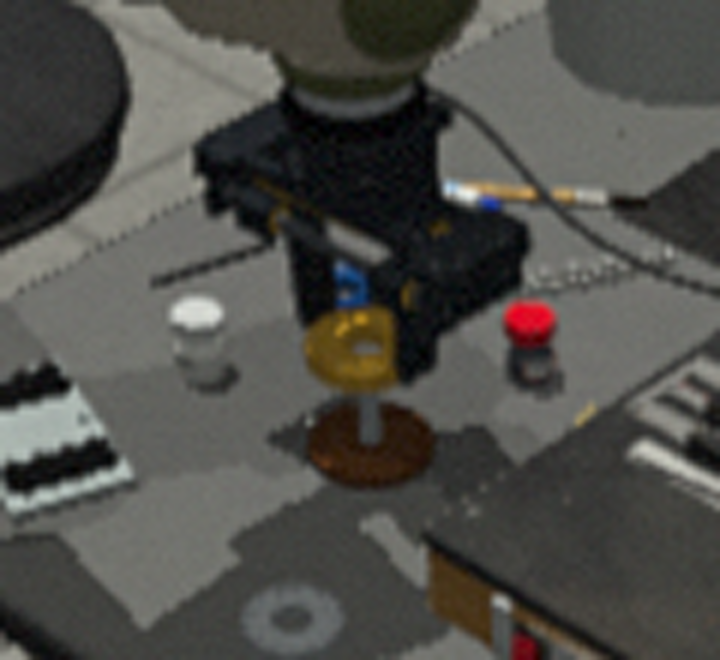

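```bash
python3 -m jog '{"xyz":[[-0.0015,-0.0018,0.005],[0,0,0.015],[0,0,0]],"rot":[[0,0,0],[0,0,0],[0,0,0]],"jaw":[-1,-1,-1]}'
python3 - <<'E'
from h import *
go([.58,.1357,.0165])
c=env.camera("wrist");crop(c["pixels"],230,210,170,130,4.5,"pics/w9.png")
E
```

```text
t: 7.58
tcp_pos: [0.5792, 0.1356, 0.0535]
eef_rot: [0.411, -3.112, -0.0]
wrist_force: [-0.3, 1.0, -0.8]
opening: 0.693
tcp [0.5792 0.1356 0.0535] tot [-0.001  -0.0002  0.0463] rows 1 each [-0.001  -0.0002  0.0463] yaw y 105.03 zax [-2.3e-03 -1.0e-04 -1.0e+00] j [ 0.03  0.64  1.42  0.    1.08 -1.8 ] t 7.575 F [-0.3  1.  -0.8] op 61.0
```

View pics/w9.png

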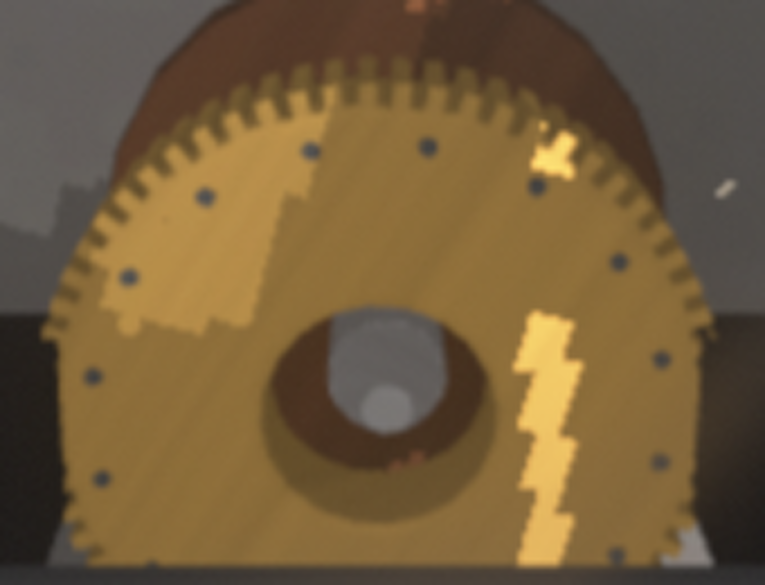

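The spindle tip shows well centred in the bore, so I'll lower and release.

```bash
python3 -m jog '{"xyz":[[0,0,0.015],[0,0,0.015],[0,0,0.015],[0,0,0],[0,0,0]],"rot":[[0,0,0],[0,0,0],[0,0,0],[0,0,0],[0,0,0]],"jaw":[-1,-1,-1,-1,-1]}'; python3 -c "
from h import *;go([.58,.1357,.0165])"
```

```text
t: 8.25
tcp_pos: [0.58, 0.1357, 0.0189]
eef_rot: [-0.411, 3.114, -0.0]
wrist_force: [0.8, -0.3, -1.9]
opening: 0.696
tcp [0.58   0.1357 0.0189] tot [ 0.    -0.     0.003] rows 1 each [ 0.    -0.     0.003] yaw y 105.03 zax [ 3.e-04  0.e+00 -1.e+00] j [ 0.03  0.69  1.44  0.    1.01 -1.8 ] t 8.25 F [ 0.8 -0.3 -1.9] op 61.3
```

```bash
python3 -m jog '{"xyz":[[0,0,0.002],[0,0,0],[0,0,0],[0,0,0],[0,0,0],[0,0,0]],"rot":[[0,0,0],[0,0,0],[0,0,0],[0,0,0],[0,0,0],[0,0,0]],"jaw":[-1,-1,0.9,0.9,0.9,0.9]}'; python3 -m jog '{"xyz":[[0,0,-0.03],[0,0,-0.06],[0,0,-0.03],[0,0,0]],"rot":[[0,0,0],[0,0,0],[0,0,0],[0,0,0]],"jaw":[0.9,0.9,0.9,0.9]}'
python3 - <<'E'
from h import *
go([.4675,.0245,.114])
c=env.camera("wrist");cv2.imwrite("pics/w10.png",c["pixels"])
E
```

```text
t: 9.0
tcp_pos: [0.5799, 0.1357, 0.0172]
eef_rot: [-0.411, 3.115, -0.0]
wrist_force: [-0.1, -0.2, -0.2]
opening: 0.952
t: 9.5
tcp_pos: [0.5806, 0.1357, 0.1147]
eef_rot: [-0.411, 3.111, -0.001]
wrist_force: [-0.7, 0.5, 0.1]
opening: 0.949
tcp [0.5806 0.1357 0.1147] tot [ 0.1726 -0.0976  0.0003] rows 3 each [ 0.0575 -0.0325  0.0001] yaw y 105.03 zax [ 3.7e-03  1.0e-04 -1.0e+00] j [ 0.03  0.57  1.35 -0.    1.22 -1.8 ] t 9.5 F [-0.7  0.5  0.1] op 83.5
```

View pics/w10.png

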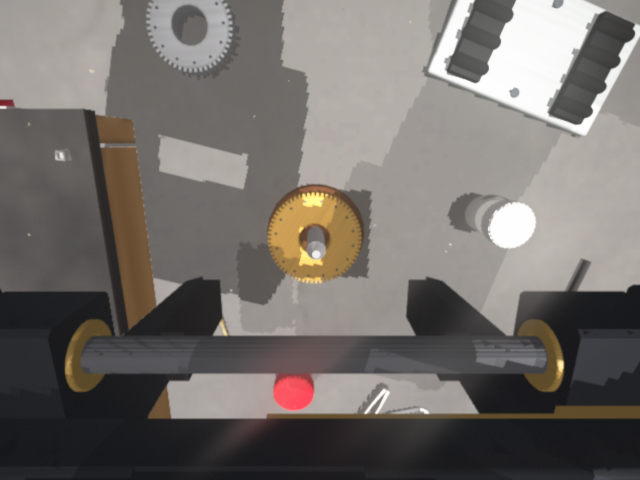

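Brass is seated, with the spindle through it (tip at (316,253)). Now steel, at (190,25) in this view.

```bash
python3 - <<'E'
from h import *
c=env.camera("wrist")
for a in [(316,253,.058),(315,238,.022),(190,25.5,.0115)]: print(p2w(c,*a).round(4))
E
python3 -m jog '{"xyz":[[0.057,-0.032,0],[0.057,-0.032,0],[0.057,-0.032,0],[0,0,0],[0,0,0]],"rot":[[0,0,0],[0,0,0],[0,0,0],[0,0,0],[0,0,0]],"jaw":[0.9,0.9,0.9,0.9,0.9]}'
python3 - <<'E'
from h import *
go([.4675,.0245,.015])
c=env.camera("wrist");cv2.imwrite("pics/w11.png",c["pixels"])
E
```

```text
[0.577  0.1362 0.058 ]
[0.5775 0.1359 0.022 ]
[0.4674 0.025  0.0115]
t: 10.22
tcp_pos: [0.4679, 0.0261, 0.1125]
eef_rot: [0.41, -3.114, -0.001]
wrist_force: [0.4, -0.2, 0.0]
opening: 0.946
tcp [0.4679 0.0261 0.1125] tot [ 0.001  -0.0019  0.1219] rows 2 each [ 0.0005 -0.001   0.0609] yaw y 105.01 zax [-8.e-04  3.e-04 -1.e+00] j [-0.2   0.39  1.71  0.    1.05 -2.03] t 10.225 F [ 0.4 -0.2  0. ] op 83.3
```

View pics/w11.png

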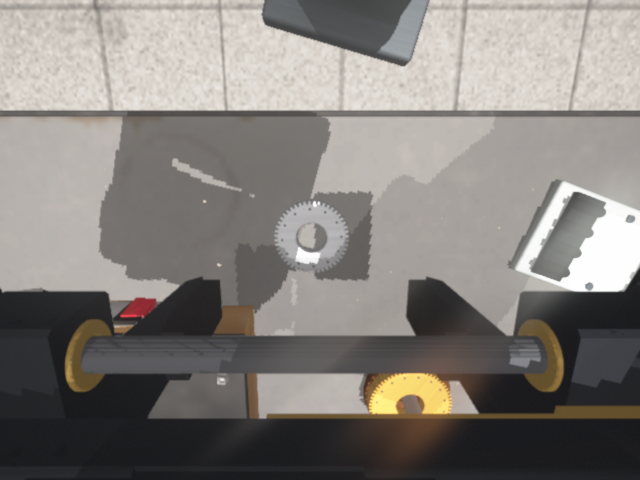

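```bash
python3 - <<'E'
from h import *
c=env.camera("wrist")
p=p2w(c,311.5,236.5,.0115);print(p); go([p[0],p[1],.0055])
E
```

```text
[0.46797694 0.02460423 0.0115    ]
tcp [0.4682 0.0266 0.1126] tot [ 0.0009 -0.0023  0.1339] rows 2 each [ 0.0005 -0.0012  0.067 ] yaw y 105.08 zax [-4.e-04  2.e-04 -1.e+00] j [-0.2   0.39  1.71  0.    1.05 -2.03] t 10.325 F [-0.1 -0.8 -0.7] op 83.9
```

```bash
python3 -m jog '{"xyz":[[0.0009,-0.0023,0.045],[0,0,0.05],[0,0,0.034],[0,0,0.004],[0,0,0]],"rot":[[0,0,0],[0,0,0],[0,0,0],[0,0,0],[0,0,0]],"jaw":[0.9,0.9,0.9,0.9,0.9]}';  python3 -m jog '{"xyz":[[0,0,0],[0,0,0],[0,0,0],[0,0,0],[0,0,0],[0,0,0],[0,0,0]],"rot":[[0,0,0],[0,0,0],[0,0,0],[0,0,0],[0,0,0],[0,0,0],[0,0,0]],"jaw":[-1,-1,-1,-1,-1,-1,-1]}'; python3 -c "
from h import *;go([.58,.1357,.0165])"
```

```text
t: 10.95
tcp_pos: [0.468, 0.0244, 0.0071]
eef_rot: [-0.412, 3.114, -0.0]
wrist_force: [-0.3, 0.7, -0.3]
opening: 0.953
t: 11.82
tcp_pos: [0.4676, 0.0241, 0.007]
eef_rot: [-0.411, 3.114, -0.0]
wrist_force: [-1.0, 0.3, 5.0]
opening: 0.553
tcp [0.4676 0.0241 0.007 ] tot [-0.1719  0.0983 -0.0118] rows 3 each [-0.0573  0.0328 -0.0039] yaw y 105.03 zax [ 4.e-04 -1.e-04 -1.e+00] j [-0.2   0.57  1.82  0.    0.75 -2.04] t 11.825 F [-1.   0.3  5. ] op 48.7
```

```bash
python3 -m jog '{"xyz":[[0,0,-0.03],[0,0,-0.06],[0,0,-0.04],[0,0,0]],"rot":[[0,0,0],[0,0,0],[0,0,0],[0,0,0]],"jaw":[-1,-1,-1,-1]}'
python3 - <<'E'
from h import *
go([.579,.136,.11])
c=env.camera("wrist");crop(c["pixels"],230,210,170,130,4.5,"pics/w12.png")
o=env.get_obs();t=o["tcp_pos"];M=R.from_rotvec(o["eef_rot"]).as_matrix()
for dx in(-.002,0,.002):
    print(dx,[w2p(c,t+M@np.array([dx+r*np.cos(a),r*np.sin(a),-.005])).round(1).tolist() for r in(.011,.027) for a in(0,np.pi)])
E
```

```text
t: 12.32
tcp_pos: [0.4682, 0.0239, 0.1122]
eef_rot: [-0.411, 3.111, -0.002]
wrist_force: [1.2, -0.8, -0.7]
opening: 0.561
tcp [0.4682 0.0239 0.1122] tot [-0.1701  0.0994  0.0031] rows 3 each [-0.0567  0.0331  0.001 ] yaw y 105.04 zax [ 4.e-03 -8.e-04 -1.e+00] j [-0.2   0.38  1.71 -0.    1.04 -2.04] t 12.325 F [ 1.2 -0.8 -0.7] op 49.4
-0.002 [[314.9, 278.0], [314.9, 323.6], [315.0, 242.7], [314.8, 354.6]]
0 [[314.9, 273.7], [314.9, 319.6], [315.0, 238.1], [314.8, 350.9]]
0.002 [[314.9, 269.4], [314.9, 315.5], [315.0, 233.5], [314.8, 347.0]]
```

View pics/w12.png

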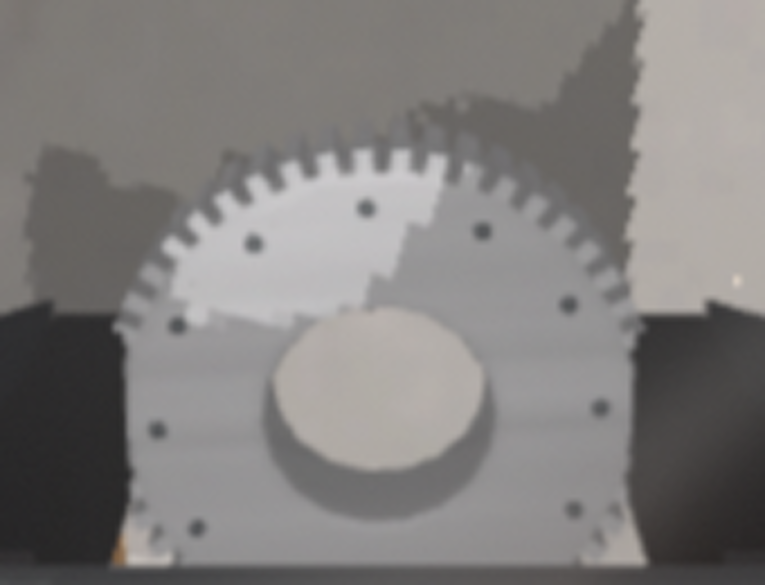

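```bash
python3 -m jog '{"xyz":[[-0.056,0.033,0],[-0.056,0.033,0],[-0.056,0.033,0],[0,0,0],[0,0,0]],"rot":[[0,0,0],[0,0,0],[0,0,0],[0,0,0],[0,0,0]],"jaw":[-1,-1,-1,-1,-1]}'; python3 -c "
from h import *;go([.5778,.136,.068])"
```

```text
t: 13.0
tcp_pos: [0.5756, 0.1351, 0.1089]
eef_rot: [0.411, -3.111, -0.0]
wrist_force: [1.6, -1.3, -0.5]
opening: 0.559
tcp [0.5756 0.1351 0.1089] tot [-0.0032  0.0004  0.0511] rows 1 each [-0.0032  0.0004  0.0511] yaw y 105.04 zax [-3.7e-03 -4.0e-04 -1.0e+00] j [ 0.03  0.57  1.37 -0.    1.2  -1.8 ] t 13.0 F [ 1.6 -1.3 -0.5] op 49.2
```

```bash
python3 -m jog '{"xyz":[[-0.003,0.0004,0.03],[0,0,0.025],[0,0,0],[0,0,0]],"rot":[[0,0,0],[0,0,0],[0,0,0],[0,0,0]],"jaw":[-1,-1,-1,-1]}'
python3 - <<'E'
from h import *
go([.5778,.136,.0301])
c=env.camera("wrist");crop(c["pixels"],230,210,170,130,4.5,"pics/w13.png")
E
```

```text
t: 13.5
tcp_pos: [0.5789, 0.1358, 0.0674]
eef_rot: [-0.41, 3.114, -0.0]
wrist_force: [-0.2, 1.4, -0.7]
opening: 0.558
tcp [0.5789 0.1358 0.0674] tot [0.0013 0.0006 0.0466] rows 1 each [0.0013 0.0006 0.0466] yaw y 104.99 zax [ 5.e-04 -1.e-04 -1.e+00] j [ 0.03  0.63  1.41 -0.    1.11 -1.8 ] t 13.5 F [-0.2  1.4 -0.7] op 49.1
```

View pics/w13.png

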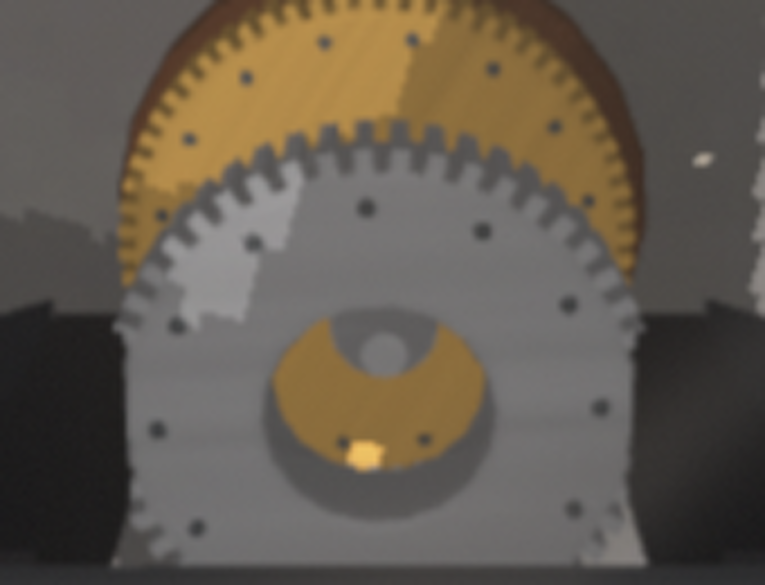

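```bash
python3 -m jog '{"xyz":[[0.0025,0.0006,0],[0,0,0.01],[0,0,0.008],[0,0,0],[0,0,0]],"rot":[[0,0,0],[0,0,0],[0,0,0],[0,0,0],[0,0,0]],"jaw":[-1,-1,-1,-1,-1]}'
python3 - <<'E'
from h import *
go([.577,.136,.0301])
c=env.camera("wrist");crop(c["pixels"],230,210,170,130,4.5,"pics/w14.png")
E
```

```text
t: 14.18
tcp_pos: [0.5769, 0.1363, 0.0523]
eef_rot: [0.411, -3.115, 0.0]
wrist_force: [-0.2, -0.5, -1.0]
opening: 0.555
tcp [0.5769 0.1363 0.0523] tot [ 0.     -0.0004  0.0277] rows 1 each [ 0.     -0.0004  0.0277] yaw y 105.03 zax [-1.e-04 -0.e+00 -1.e+00] j [ 0.03  0.64  1.43 -0.    1.07 -1.8 ] t 14.175 F [-0.2 -0.5 -1. ] op 48.8
```

View pics/w14.png

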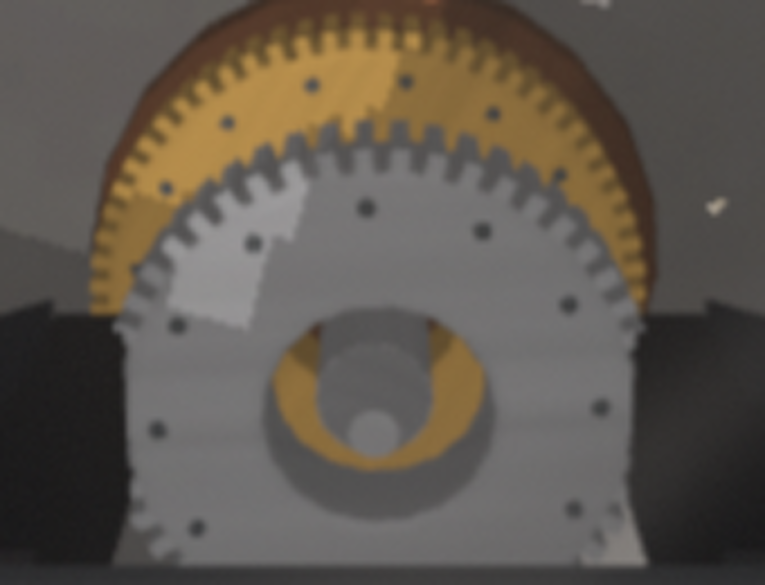

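```bash
python3 -m jog '{"xyz":[[-0.002,0,0],[0,0,0.014],[0,0,0.013],[0,0,0],[0,0,0]],"rot":[[0,0,0],[0,0,0],[0,0,0],[0,0,0],[0,0,0]],"jaw":[-1,-1,-1,-1,-1]}'
python3 - <<'E'
from h import *
go([.578,.136,.0301])
E
```

```text
t: 14.85
tcp_pos: [0.5784, 0.1367, 0.0306]
eef_rot: [0.411, -3.114, 0.0]
wrist_force: [-0.6, -0.4, -1.5]
opening: 0.555
tcp [0.5784 0.1367 0.0306] tot [ 0.0007 -0.0007  0.0006] rows 1 each [ 0.0007 -0.0007  0.0006] yaw y 105.03 zax [-3.e-04 -1.e-04 -1.e+00] j [ 0.03  0.67  1.44 -0.    1.03 -1.8 ] t 14.85 F [-0.6 -0.4 -1.5] op 48.9
```

Release and rise.

```bash
python3 -m jog '{"xyz":[[0,0,0],[0,0,0],[0,0,0],[0,0,0]],"rot":[[0,0,0],[0,0,0],[0,0,0],[0,0,0]],"jaw":[0.6,0.6,0.6,0.6]}'; python3 -m jog '{"xyz":[[0,0,-0.03],[0,0,-0.05],[0,0,-0.03],[0,0,0]],"rot":[[0,0,0],[0,0,0],[0,0,0],[0,0,0]],"jaw":[0.6,0.6,0.6,0.6]}'
python3 - <<'E'
from h import *
go([.6346,.2678,.13])
c=env.camera("wrist");cv2.imwrite("pics/w15.png",c["pixels"])
E
```

```text
t: 15.35
tcp_pos: [0.5785, 0.1367, 0.0308]
eef_rot: [-0.411, 3.114, -0.0]
wrist_force: [-0.1, 0.1, 0.2]
opening: 0.802
t: 15.85
tcp_pos: [0.5791, 0.1367, 0.1202]
eef_rot: [-0.411, 3.111, -0.001]
wrist_force: [0.1, -0.1, -0.3]
opening: 0.799
tcp [0.5791 0.1367 0.1202] tot [-0.1095  0.1402 -0.012 ] rows 3 each [-0.0365  0.0467 -0.004 ] yaw y 105.03 zax [ 3.6e-03  1.0e-04 -1.0e+00] j [ 0.03  0.56  1.35 -0.    1.23 -1.8 ] t 15.85 F [ 0.1 -0.1 -0.3] op 70.3
```

View pics/w15.png

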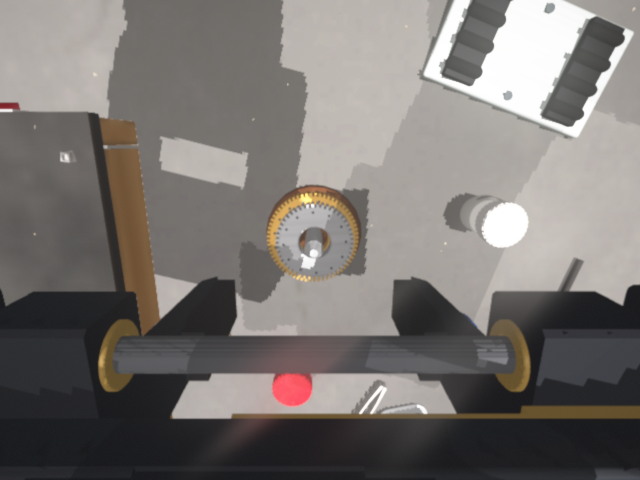

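Steel is stacked on brass. Now the blue gear.

```bash
python3 -m jog '{"xyz":[[-0.036,0.046,-0.004],[-0.036,0.046,0],[-0.036,0.046,0],[0,0,0],[0,0,0]],"rot":[[0,0,0],[0,0,0],[0,0,0],[0,0,0],[0,0,0]],"jaw":[0.6,0.6,0.6,0.6,0.6]}'
python3 - <<'E'
from h import *
go([.6346,.2678,.13])
c=env.camera("wrist");cv2.imwrite("pics/w16.png",c["pixels"]);print(w2p(c,[.6346,.2678,.012]))
E
```

```text
t: 16.52
tcp_pos: [0.6326, 0.2652, 0.1203]
eef_rot: [0.411, -3.112, 0.001]
wrist_force: [0.1, -0.3, 0.7]
opening: 0.795
tcp [0.6326 0.2652 0.1203] tot [-0.0032  0.0025 -0.0121] rows 1 each [-0.0032  0.0025 -0.0121] yaw y 105.03 zax [-2.6e-03 -9.0e-04 -1.0e+00] j [ 0.22  0.71  1.05 -0.    1.39 -1.61] t 16.525 F [ 0.1 -0.3  0.7] op 69.9
[316.52409114 238.56538235]
```

View pics/w16.png

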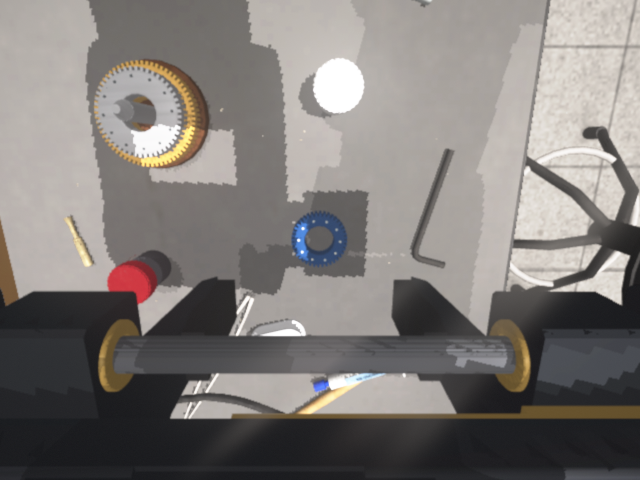

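```bash
python3 - <<'E'
from h import *
c=env.camera("wrist");p=p2w(c,319.5,238,.0115);print(p);go([p[0],p[1],.006])
E
```

```text
[0.63407465 0.26954268 0.0115    ]
tcp [0.6329 0.2646 0.1213] tot [-0.0032  0.0056  0.1441] rows 2 each [-0.0016  0.0028  0.0721] yaw y 104.97 zax [-1.3e-03 -5.0e-04 -1.0e+00] j [ 0.22  0.71  1.05 -0.    1.39 -1.61] t 16.625 F [0.2 0.4 0.1] op 70.2
```

```bash
python3 -m jog '{"xyz":[[-0.003,0.0055,0.045],[0,0,0.05],[0,0,0.039],[0,0,0.008],[0,0,0]],"rot":[[0,0,0],[0,0,0],[0,0,0],[0,0,0],[0,0,0]],"jaw":[0.6,0.6,0.6,0.6,0.6]}';  python3 -m jog '{"xyz":[[0,0,0],[0,0,0],[0,0,0],[0,0,0],[0,0,0],[0,0,0],[0,0,0]],"rot":[[0,0,0],[0,0,0],[0,0,0],[0,0,0],[0,0,0],[0,0,0],[0,0,0]],"jaw":[-1,-1,-1,-1,-1,-1,-1]}'; python3 -m jog '{"xyz":[[0,0,-0.03],[0,0,-0.06],[0,0,-0.04],[0,0,0]],"rot":[[0,0,0],[0,0,0],[0,0,0],[0,0,0]],"jaw":[-1,-1,-1,-1]}'
python3 - <<'E'
from h import *
go([.579,.136,.11])
c=env.camera("wrist");crop(c["pixels"],230,210,170,130,4.5,"pics/w17.png")
o=env.get_obs();t=o["tcp_pos"];M=R.from_rotvec(o["eef_rot"]).as_matrix()
for dx in(-.004,-.002,0,.002):
    print(dx,[w2p(c,t+M@np.array([dx+r*np.cos(a),r*np.sin(a),-.0055])).round(1).tolist() for r in(.011,.021) for a in(0,np.pi)])
E
```

```text
t: 17.25
tcp_pos: [0.6348, 0.2701, 0.0092]
eef_rot: [-0.41, 3.114, 0.0]
wrist_force: [-0.3, -0.3, 0.1]
opening: 0.801
t: 18.12
tcp_pos: [0.6346, 0.2706, 0.0087]
eef_rot: [-0.411, 3.114, -0.0]
wrist_force: [-0.8, -0.8, 5.6]
opening: 0.405
t: 18.62
tcp_pos: [0.6352, 0.2709, 0.1144]
eef_rot: [-0.411, 3.11, 0.001]
wrist_force: [-1.0, -0.0, -0.6]
opening: 0.412
tcp [0.6352 0.2709 0.1144] tot [ 0.1117 -0.1446  0.005 ] rows 3 each [ 0.0372 -0.0482  0.0017] yaw y 105.04 zax [ 0.0042  0.0011 -1.    ] j [ 0.23  0.72  1.04  0.    1.37 -1.6 ] t 18.625 F [-1.  -0.  -0.6] op 36.3
-0.004 [[314.1, 281.7], [314.1, 326.8], [314.2, 260.0], [314.1, 346.3]]
-0.002 [[314.1, 277.4], [314.1, 322.9], [314.2, 255.6], [314.1, 342.5]]
0 [[314.1, 273.1], [314.1, 318.9], [314.2, 251.1], [314.1, 338.6]]
0.002 [[314.1, 268.8], [314.1, 314.9], [314.2, 246.6], [314.1, 334.7]]
```

View pics/w17.png

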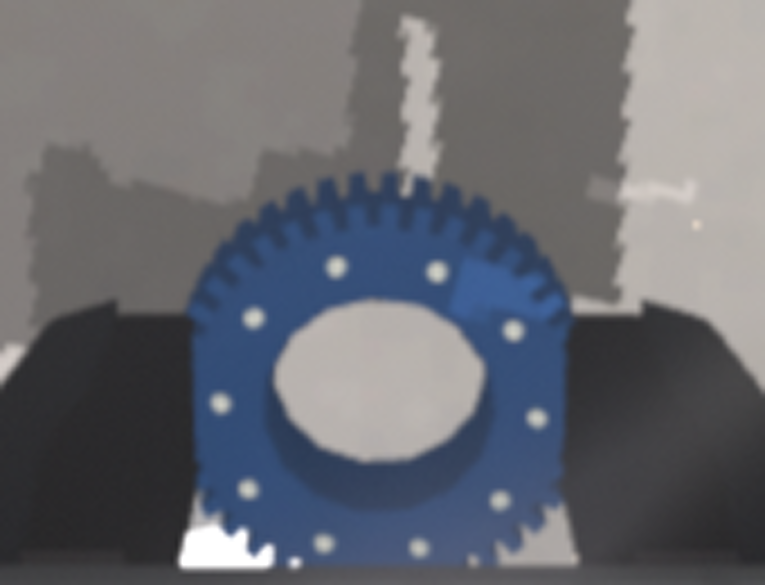

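```bash
python3 -m jog '{"xyz":[[0.037,-0.048,0],[0.037,-0.048,0],[0.037,-0.048,0],[0,0,0],[0,0,0]],"rot":[[0,0,0],[0,0,0],[0,0,0],[0,0,0],[0,0,0]],"jaw":[-1,-1,-1,-1,-1]}'; python3 -c "
from h import *;go([.5775,.136,.07])"
```

```text
t: 19.3
tcp_pos: [0.5783, 0.1366, 0.1111]
eef_rot: [0.41, -3.113, -0.001]
wrist_force: [-0.1, 0.3, -0.7]
opening: 0.413
tcp [0.5783 0.1366 0.1111] tot [ 0.0011 -0.0005  0.0514] rows 1 each [ 0.0011 -0.0005  0.0514] yaw y 105.02 zax [-1.9e-03  2.0e-04 -1.0e+00] j [ 0.03  0.57  1.36  0.    1.21 -1.8 ] t 19.3 F [-0.1  0.3 -0.7] op 36.3
```

```bash
python3 -m jog '{"xyz":[[0.001,-0.0005,0.03],[0,0,0.02],[0,0,0],[0,0,0]],"rot":[[0,0,0],[0,0,0],[0,0,0],[0,0,0]],"jaw":[-1,-1,-1,-1]}'
python3 - <<'E'
from h import *
go([.5775,.136,.0437])
c=env.camera("wrist");crop(c["pixels"],230,210,170,130,4.5,"pics/w18.png")
E
```

```text
t: 19.8
tcp_pos: [0.5783, 0.1361, 0.0727]
eef_rot: [-0.411, 3.114, -0.0]
wrist_force: [0.8, -0.8, -0.9]
opening: 0.413
tcp [0.5783 0.1361 0.0727] tot [0.001  0.0002 0.0363] rows 1 each [0.001  0.0002 0.0363] yaw y 105.05 zax [ 7.e-04  1.e-04 -1.e+00] j [ 0.03  0.62  1.4   0.    1.12 -1.8 ] t 19.8 F [ 0.8 -0.8 -0.9] op 36.3
```

View pics/w18.png

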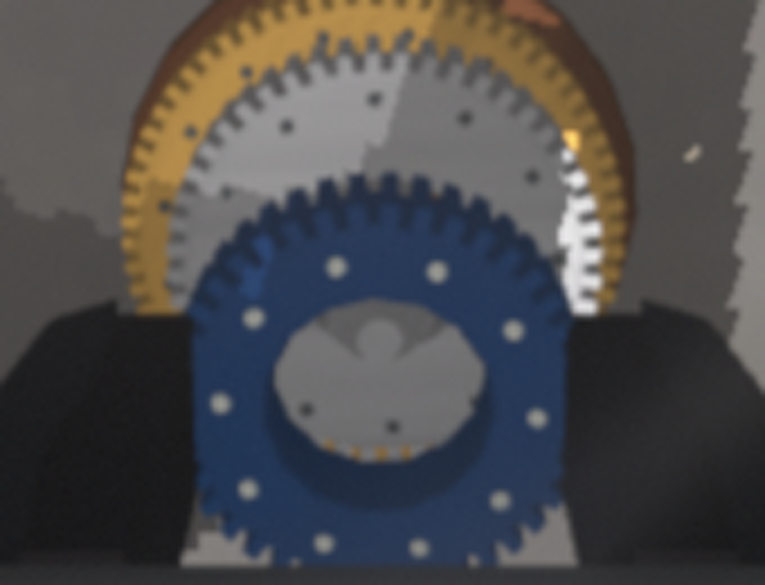

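```bash
python3 -m jog '{"xyz":[[0.0018,0.0002,0.002],[0,0,0.01],[0,0,0.006],[0,0,0],[0,0,0]],"rot":[[0,0,0],[0,0,0],[0,0,0],[0,0,0],[0,0,0]],"jaw":[-1,-1,-1,-1,-1]}'
python3 - <<'E'
from h import *
go([.577,.136,.0437])
c=env.camera("wrist");crop(c["pixels"],230,210,170,130,4.5,"pics/w19.png")
E
```

```text
t: 20.48
tcp_pos: [0.5765, 0.1355, 0.058]
eef_rot: [-0.411, 3.115, -0.0]
wrist_force: [-0.4, -0.1, -0.8]
opening: 0.412
tcp [0.5765 0.1355 0.058 ] tot [-0.0007  0.0005  0.0178] rows 1 each [-0.0007  0.0005  0.0178] yaw y 105.03 zax [ 1.e-04  0.e+00 -1.e+00] j [ 0.03  0.63  1.42  0.    1.09 -1.8 ] t 20.475 F [-0.4 -0.1 -0.8] op 36.3
```

View pics/w19.png

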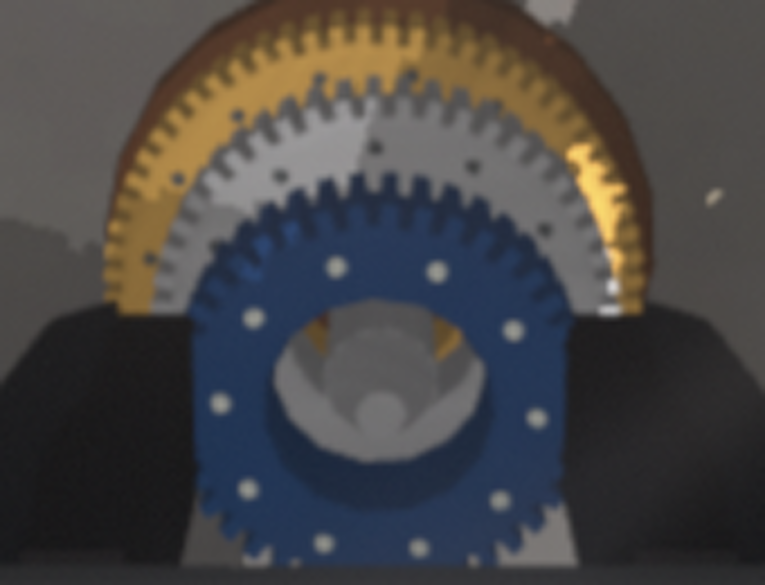

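```bash
python3 -m jog '{"xyz":[[-0.0015,0.0005,0.008],[0,0,0.009],[0,0,0],[0,0,0]],"rot":[[0,0,0],[0,0,0],[0,0,0],[0,0,0]],"jaw":[-1,-1,-1,-1]}'; python3 -c "
from h import *;go([.5775,.136,.0437])"
```

```text
t: 21.02
tcp_pos: [0.5775, 0.1362, 0.0443]
eef_rot: [0.411, -3.115, 0.0]
wrist_force: [-0.6, 0.1, -0.8]
opening: 0.419
tcp [0.5775 0.1362 0.0443] tot [ 0.0001 -0.0002  0.0008] rows 1 each [ 0.0001 -0.0002  0.0008] yaw y 105.03 zax [-1.e-04 -0.e+00 -1.e+00] j [ 0.03  0.65  1.43 -0.    1.06 -1.8 ] t 21.025 F [-0.6  0.1 -0.8] op 36.9
```

```bash
python3 -m jog '{"xyz":[[0,0,0.0005],[0,0,0],[0,0,0],[0,0,0],[0,0,0]],"rot":[[0,0,0],[0,0,0],[0,0,0],[0,0,0],[0,0,0]],"jaw":[0.3,0.3,0.3,0.3,0.3]}'; python3 -m jog '{"xyz":[[0,0,-0.03],[0,0,-0.05],[0,0,-0.03],[0,0,0]],"rot":[[0,0,0],[0,0,0],[0,0,0],[0,0,0]],"jaw":[0.3,0.3,0.3,0.3]}'
python3 - <<'E'
from h import *
go([.532,-.274,.16])
c=env.camera("wrist");cv2.imwrite("pics/w20.png",c["pixels"])
crop(c["pixels"],230,170,170,130,4.5,"pics/w20b.png")
c=env.camera("scene");crop(c["pixels"],220,140,120,110,6,"pics/s20.png")
E
```

```text
t: 21.65
tcp_pos: [0.5775, 0.1362, 0.044]
eef_rot: [-0.411, 3.115, 0.0]
wrist_force: [-0.1, -0.5, 0.6]
opening: 0.653
t: 22.15
tcp_pos: [0.5782, 0.1363, 0.1334]
eef_rot: [-0.411, 3.111, -0.001]
wrist_force: [-0.2, -0.1, 0.6]
opening: 0.649
tcp [0.5782 0.1363 0.1334] tot [ 0.1886 -0.4803 -0.0335] rows 7 each [ 0.0269 -0.0686 -0.0048] yaw y 105.03 zax [ 3.6e-03  1.0e-04 -1.0e+00] j [ 0.03  0.55  1.34 -0.    1.26 -1.8 ] t 22.15 F [-0.2 -0.1  0.6] op 57.1
```

View pics/w20.png

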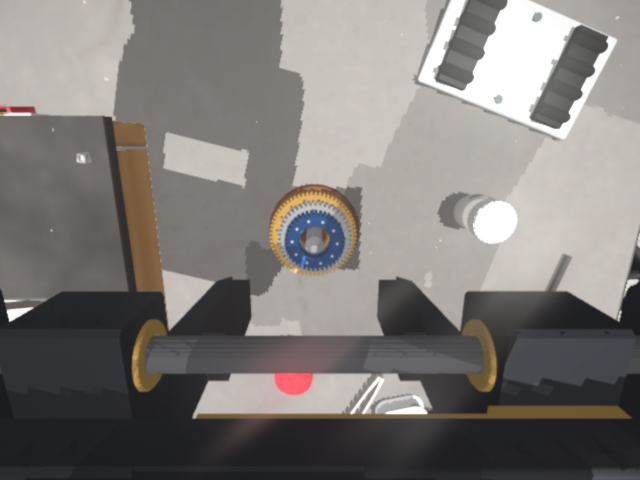

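View pics/s20.png

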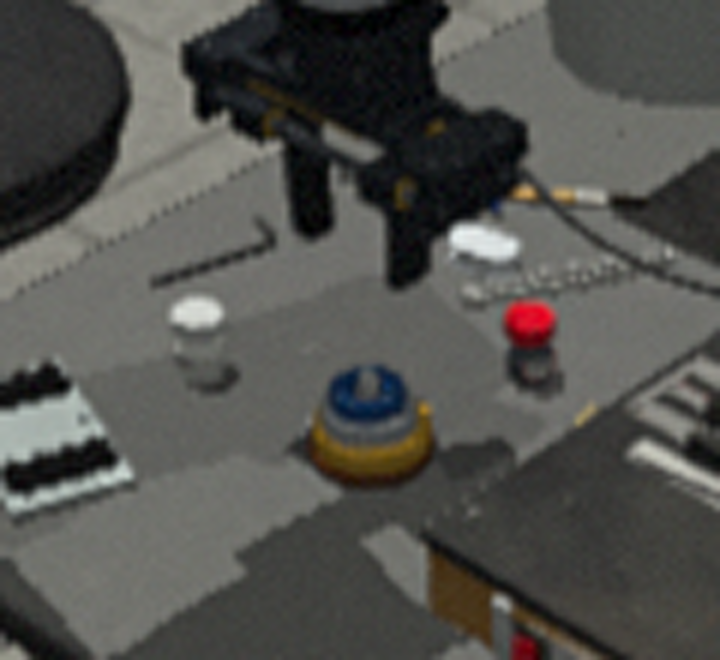

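The stack is complete: brass, steel, blue, with the spindle through all three. Now to a view point over the shaft.

```bash
python3 -c "
from h import *
c=env.camera('wrist')
for a in [(452,-20,.008),(418,80,.008),(559,138.5,.008),(616,41,.008)]: print(p2w(c,*a).round(4))
go([.49,-.26,.19])"
```

```text
[0.3885 0.1803 0.008 ]
[0.4522 0.179  0.008 ]
[0.4628 0.2927 0.008 ]
[0.3932 0.3025 0.008 ]
tcp [0.5769 0.1362 0.1306] tot [ 0.2335 -0.45   -0.074 ] rows 7 each [ 0.0334 -0.0643 -0.0106] yaw y 105.03 zax [-2.3e-03 -1.0e-04 -1.0e+00] j [ 0.03  0.55  1.34 -0.    1.26 -1.8 ] t 22.3 F [-0.9  0.4  0.6] op 56.9
```

```bash
python3 -m jog '{"xyz":[[0.033,-0.064,-0.01],[0.033,-0.064,-0.01],[0.033,-0.064,-0.01],[0.033,-0.064,-0.01],[0.033,-0.064,-0.01],[0.033,-0.064,-0.01],[0.033,-0.064,-0.01],[0,0,0]],"rot":[[0,0,0],[0,0,0],[0,0,0],[0,0,0],[0,0,0],[0,0,0],[0,0,0],[0,0,0]],"jaw":[0,0,0,0,0,0,0,0]}'
python3 -m jog '{"xyz":[[0,0,0],[0,0,0],[0,0,0],[0,0,0],[0,0,0],[0,0,0],[0,0,0],[0,0,0]],"rot":[[0,0,0.23],[0,0,0.23],[0,0,0.23],[0,0,0.23],[0,0,0.23],[0,0,0.23],[0,0,0.23],[0,0,0.23]],"jaw":[0,0,0,0,0,0,0,0]}'
python3 -m jog '{"xyz":[[0,0,0],[0,0,0],[0,0,0]],"rot":[[0,0,0.23],[0,0,0.07],[0,0,0]],"jaw":[0,0,0]}'
python3 - <<'E'
from h import *
go([.532,-.274,.12])
c=env.camera("wrist");cv2.imwrite("pics/w21.png",c["pixels"]);print(c["origin"],w2p(c,[.532,-.274,.01]))
E
```

```text
t: 23.3
tcp_pos: [0.491, -0.2611, 0.1868]
eef_rot: [0.403, -3.115, -0.001]
wrist_force: [0.2, 0.5, -0.6]
opening: 0.496
t: 24.3
tcp_pos: [0.492, -0.2564, 0.1867]
eef_rot: [-1.756, -2.602, -0.001]
wrist_force: [0.9, -0.3, 0.0]
opening: 0.506
t: 24.68
tcp_pos: [0.492, -0.2567, 0.1869]
eef_rot: [-2.043, -2.384, -0.0]
wrist_force: [0.0, -1.5, 0.3]
opening: 0.503
tcp [ 0.492  -0.2567  0.1869] tot [-0.0292  0.0462  0.0836] rows 2 each [-0.0146  0.0231  0.0418] yaw y 8.82 zax [-0.0014  0.0014 -1.    ] j [-0.69  0.43  1.37  0.    1.34 -0.85] t 24.675 F [ 0.  -1.5  0.3] op 44.2
[ 0.48289009 -0.19030472  0.33401004] [351.68140773 241.86039356]
```

View pics/w21.png

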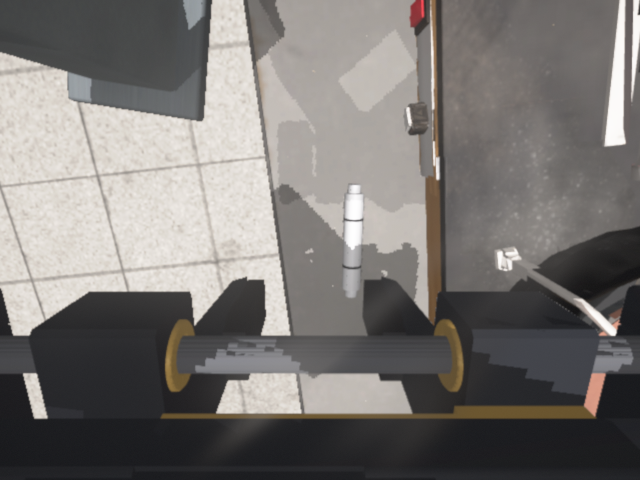

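The wrist view shows the silver shaft from (355,184) to (351,297), with bands at y≈219 and 266. The green look-alike isn't in view.

```bash
python3 - <<'E'
from h import *
c=env.camera("wrist");crop(c["pixels"],290,170,130,140,4.2,"pics/w22.png")
a=p2w(c,354.8,184.5,.012);b=p2w(c,351,297,.012);s=(a+b)/2;print(a,b,s,np.linalg.norm(a-b),np.degrees(np.arctan2(*(a-b)[1::-1])))
a=p2w(c,353.5,219.5,.018);b=p2w(c,351.7,266.5,.018);print("bands",a,b,(a+b)/2,np.linalg.norm(a-b),np.degrees(np.arctan2(*(a-b)[1::-1])))
go([s[0],s[1],.12])
E
```

```text
[ 0.52474674 -0.22010815  0.012     ] [ 0.54143884 -0.32965825  0.012     ] [ 0.53309279 -0.2748832   0.012     ] 0.11081448992671605 98.663498608755
bands [ 0.52865775 -0.25106379  0.018     ] [ 0.53531153 -0.29609706  0.018     ] [ 0.53198464 -0.27358043  0.018     ] 0.04552217704934808 98.40479878679766
tcp [ 0.492  -0.2571  0.1873] tot [-0.03    0.0474  0.0841] rows 2 each [-0.015   0.0237  0.042 ] yaw y 8.84 zax [-9.e-04  9.e-04 -1.e+00] j [-0.69  0.43  1.37  0.    1.34 -0.85] t 24.775 F [ 0.6 -0.7  0.4] op 43.8
```

View pics/w22.png

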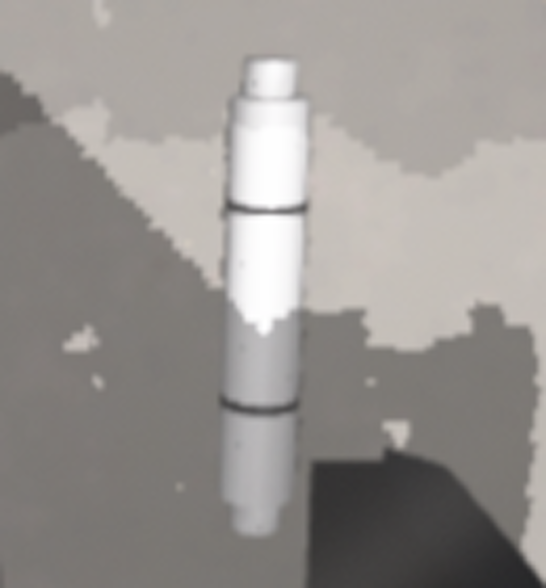

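```bash
python3 - <<'E'
from h import *
c=env.camera("scene")
t=np.array([.5782,.1363,.1334]);y=np.array([-.259,.966,0]);x=np.array([-.966,-.259,0])
for s in(-1,1):
  for dz in(-.01,0,.01): print(s,dz,[((w2p(c,t+s*y*d+x*e+[0,0,dz])-[220,140])*6).round(0).tolist() for d in(.0285,.045) for e in (-.009,.009)])
E
```

```text
-1 -0.01 [[411.0, 275.0], [387.0, 289.0], [433.0, 287.0], [409.0, 302.0]]
-1 0 [[411.0, 259.0], [386.0, 274.0], [433.0, 272.0], [409.0, 286.0]]
-1 0.01 [[410.0, 243.0], [386.0, 258.0], [432.0, 256.0], [408.0, 270.0]]
1 -0.01 [[336.0, 233.0], [312.0, 247.0], [315.0, 221.0], [291.0, 235.0]]
1 0 [[335.0, 218.0], [311.0, 231.0], [314.0, 206.0], [290.0, 219.0]]
1 0.01 [[334.0, 202.0], [310.0, 216.0], [313.0, 190.0], [289.0, 204.0]]
```

```bash
python3 - <<'E'
from h import *
c=env.camera("wrist");t=env.camera("top")
m=np.array([.5304,-.0144]);E=np.array([.2535,-.9673]);X=np.array([.9673,.2535])
def own(p): d=p[:2]-m; return (d@X).round(4),(-(d@E)).round(4)
for z in(.065,.08,.1): print(z,own(p2w(c,500,258,z)),own(p2w(c,525,265,z)),"edge",own(p2w(c,440,250,z)), "bowl left edge?",own(p2w(c,548,262,z)))
cr=t["pixels"];crop(cr,340,160,120,80,6,"pics/t22.png");crop(c["pixels"],400,150,240,180,3.3,"pics/w23.png")
E
```

```text
0.065 (np.float64(0.0488), np.float64(-0.2621)) (np.float64(0.0691), np.float64(-0.2701)) edge (np.float64(0.0009), np.float64(-0.2504)) bowl left edge? (np.float64(0.0874), np.float64(-0.2694))
0.08 (np.float64(0.041), np.float64(-0.2563)) (np.float64(0.0602), np.float64(-0.2639)) edge (np.float64(-0.0042), np.float64(-0.2453)) bowl left edge? (np.float64(0.0775), np.float64(-0.2633))
0.1 (np.float64(0.0307), np.float64(-0.2486)) (np.float64(0.0483), np.float64(-0.2556)) edge (np.float64(-0.011), np.float64(-0.2385)) bowl left edge? (np.float64(0.0642), np.float64(-0.255))
```

View pics/t22.png

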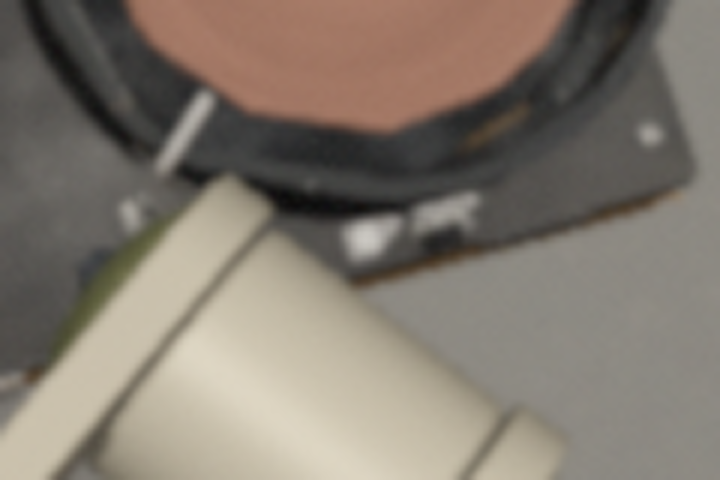

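View pics/w23.png

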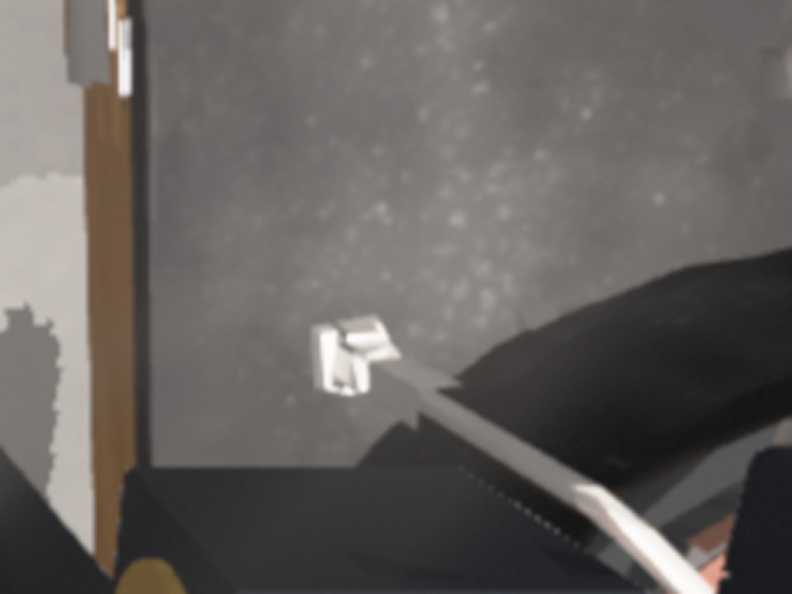

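Plan for the shaft: tilt 4° away from the machine, and grip 8 mm off-centre to stay clear of the bowl.

```bash
python3 -m jog '{"xyz":[[0,0,0],[0,0,0]],"rot":[[-0.09,0,-0.004],[0,0,0]],"jaw":[-0.2,-0.2]}'
python3 -c "
from h import *;go([.5313,-.2664,.08])"
```

```text
t: 25.18
tcp_pos: [0.4914, -0.2579, 0.188]
eef_rot: [2.013, 2.351, 0.083]
wrist_force: [0.8, 0.0, -0.2]
opening: 0.403
tcp [ 0.4914 -0.2579  0.188 ] tot [-0.0182  0.038   0.138 ] rows 2 each [-0.0091  0.019   0.069 ] yaw y 8.88 zax [ 0.0692  0.0109 -0.9975] j [-0.72  0.41  1.41  0.06  1.28 -0.89] t 25.175 F [ 0.8  0.  -0.2] op 35.4
```

```bash
python3 -m jog '{"xyz":[[-0.006,0.013,0.046],[-0.006,0.013,0.046],[-0.006,0.012,0.046],[0,0,0],[0,0,0]],"rot":[[0,0,0],[0,0,0],[0,0,0],[0,0,0],[0,0,0]],"jaw":[-0.2,-0.2,-0.2,-0.2,-0.2]}'
python3 - <<'E'
from h import *
go([.5313,-.2664,.02])
c=env.camera("wrist");cv2.imwrite("pics/w24.png",c["pixels"])
c=env.camera("scene");crop(c["pixels"],270,180,160,130,5,"pics/s24.png")
E
```

```text
t: 25.8
tcp_pos: [0.5321, -0.2664, 0.0812]
eef_rot: [2.01, 2.351, 0.082]
wrist_force: [-1.1, 0.2, 1.1]
opening: 0.397
tcp [ 0.5321 -0.2664  0.0812] tot [ 0.0003 -0.0064  0.0763] rows 2 each [ 0.0001 -0.0032  0.0381] yaw y 8.93 zax [ 0.0704  0.0098 -0.9975] j [-0.69  0.59  1.44  0.06  1.07 -0.87] t 25.8 F [-1.1  0.2  1.1] op 34.9
```

View pics/w24.png

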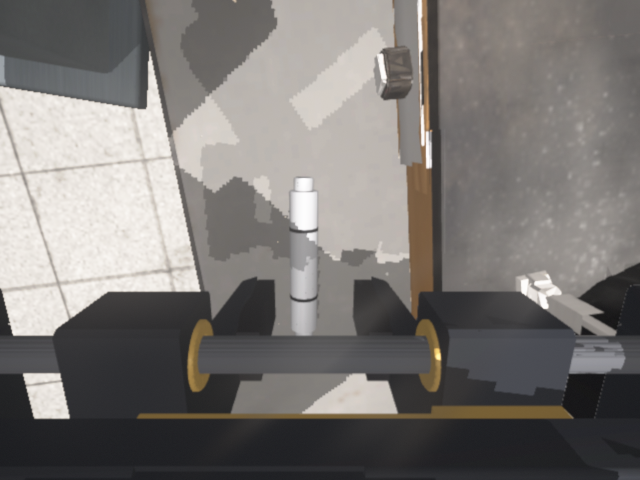

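View pics/s24.png

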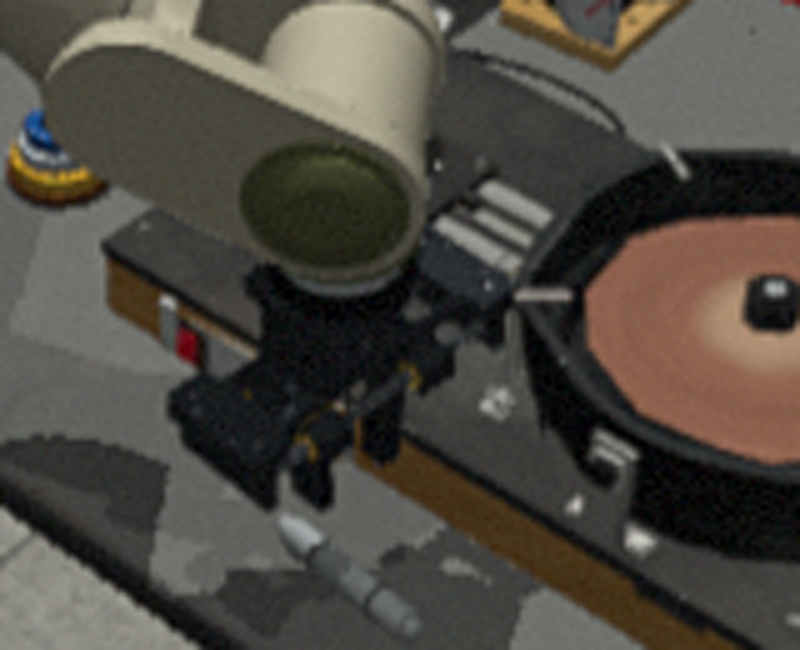

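```bash
python3 -m jog '{"xyz":[[0,-0.003,0.035],[0,-0.003,0.035],[0,-0.001,0.012],[0,0,0],[0,0,0]],"rot":[[0,0,0],[0,0,0],[0,0,0],[0,0,0],[0,0,0]],"jaw":[-0.2,-0.2,-0.2,-0.2,-0.2]}'
python3 - <<'E'
from h import *
go([.5313,-.2664,.005])
c=env.camera("wrist");cv2.imwrite("pics/w25.png",c["pixels"])
a=p2w(c,302,231,.018);print(a)
E
```

```text
t: 26.52
tcp_pos: [0.5314, -0.2668, 0.0155]
eef_rot: [2.01, 2.35, 0.083]
wrist_force: [0.1, -0.3, -0.8]
opening: 0.401
tcp [ 0.5314 -0.2668  0.0155] tot [ 0.0005 -0.001   0.0131] rows 1 each [ 0.0005 -0.001   0.0131] yaw y 8.92 zax [ 0.0715  0.0094 -0.9974] j [-0.69  0.68  1.49  0.07  0.92 -0.88] t 26.525 F [ 0.1 -0.3 -0.8] op 35.3
[ 0.52248186 -0.23618599  0.018     ]
```

View pics/w25.png

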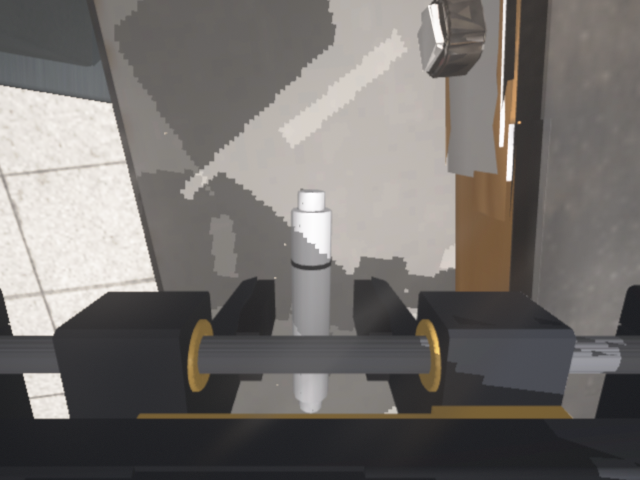

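The shaft is between the fingers, at x≈311 against the 314 centre. I'll go the rest of the way down and close.

```bash
python3 -m jog '{"xyz":[[0,-0.001,0.012],[0,0,0],[0,0,0]],"rot":[[0,0,0],[0,0,0],[0,0,0]],"jaw":[-0.2,-0.2,-0.2]}' 35
python3 -m jog '{"xyz":[[0,0,0],[0,0,0],[0,0,0],[0,0,0],[0,0,0]],"rot":[[0,0,0],[0,0,0],[0,0,0],[0,0,0],[0,0,0]],"jaw":[-1,-1,-1,-1,-1]}'
python3 -c "
from h import *;go([.5313,-.2664,.05])"
```

```text
t: 26.95
tcp_pos: [0.5308, -0.2664, 0.0045]
eef_rot: [2.012, 2.352, 0.083]
wrist_force: [1.1, 0.0, 0.7]
opening: 0.402
t: 27.58
tcp_pos: [0.5309, -0.2664, 0.0046]
eef_rot: [2.011, 2.351, 0.083]
wrist_force: [-1.3, 0.4, 2.7]
opening: 0.191
tcp [ 0.5309 -0.2664  0.0046] tot [-0.0001  0.0046 -0.0565] rows 1 each [-0.0001  0.0046 -0.0565] yaw y 8.91 zax [ 0.07    0.0107 -0.9975] j [-0.69  0.69  1.5   0.07  0.9  -0.88] t 27.575 F [-1.3  0.4  2.7] op 16.8
```

```bash
python3 -m jog '{"xyz":[[0,0,-0.02],[0,0,-0.05],[0,-0.01,-0.06],[0,-0.01,-0.06],[0,0,0]],"rot":[[0,0,0],[0,0,0],[0,0,0],[0,0,0],[0,0,0]],"jaw":[-1,-1,-1,-1,-1]}'
python3 - <<'E'
from h import *
go([.42,.23,.15])
c=env.camera("wrist");cv2.imwrite("pics/w26.png",c["pixels"])
E
```

```text
t: 28.2
tcp_pos: [0.5049, -0.2714, 0.1593]
eef_rot: [2.007, 2.346, 0.082]
wrist_force: [-0.2, 0.5, -1.6]
opening: 0.193
tcp [ 0.5049 -0.2714  0.1593] tot [ 0.6357 -0.0086  0.0072] rows 9 each [ 0.0706 -0.001   0.0008] yaw y 8.91 zax [ 0.0753  0.0058 -0.9971] j [-0.72  0.46  1.41  0.06  1.22 -0.9 ] t 28.2 F [-0.2  0.5 -1.6] op 17.0
```

View pics/w26.png

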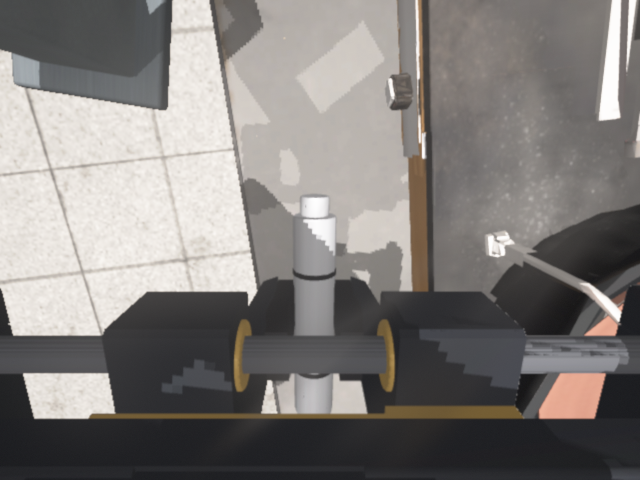

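```bash
python3 -m jog '{"xyz":[[0,-0.02,0],[0,-0.02,0],[0,0,0]],"rot":[[0.09,0,0],[0,0,0.155],[0,0,0.155]],"jaw":[-1,-1,-1]}'
python3 -m jog '{"xyz":[[0.07,0,0],[0.07,0,0],[0.07,0,0],[0.07,0,0],[0.07,0,0],[0.07,0,0],[0.07,0,0],[0,0,0]],"rot":[[0,0,0],[0,0,0],[0,0,0],[0,0,0],[0,0,0],[0,0,0],[0,0,0],[0,0,0]],"jaw":[-1,-1,-1,-1,-1,-1,-1,-1]}'
python3 - <<'E'
from h import *
go([.42,.23,.15])
c=env.camera("wrist");cv2.imwrite("pics/w27.png",c["pixels"])
c=env.camera("top");crop(c["pixels"],120,230,150,120,5,"pics/t27.png")
E
```

```text
t: 28.62
tcp_pos: [0.4718, -0.2749, 0.1525]
eef_rot: [-2.319, -2.114, 0.001]
wrist_force: [-0.2, -0.1, -1.8]
opening: 0.192
t: 29.62
tcp_pos: [0.5064, 0.1184, 0.1525]
eef_rot: [-2.31, -2.126, 0.003]
wrist_force: [-0.3, -0.0, -1.6]
opening: 0.189
tcp [0.5064 0.1184 0.1525] tot [ 0.1301 -0.1191  0.0034] rows 3 each [ 0.0434 -0.0397  0.0011] yaw y -4.74 zax [-2.7e-03  3.0e-04 -1.0e+00] j [0.   0.41 1.52 0.   1.21 0.08] t 29.625 F [-0.3 -0.  -1.6] op 16.6
```

View pics/w27.png

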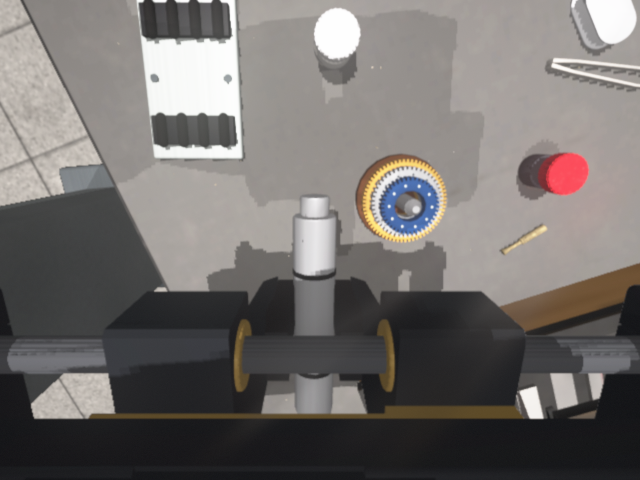

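```bash
python3 - <<'E'
from h import *
c=env.camera("wrist");crop(c["pixels"],130,0,130,170,3.5,"pics/w28.png")
E
```

```text
(no output)
```

View pics/w28.png

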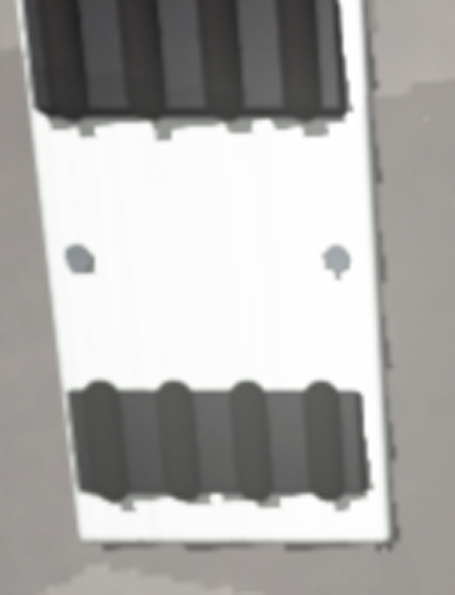

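```bash
python3 - <<'E'
from h import *
c=env.camera("wrist")
q=lambda x,y,z=.008:p2w(c,130+x/3.5-.36,y/3.5-.36,z)
h1,h2=q(80,259),q(337,259);print("holes",h1,h2,(h1+h2)/2,np.degrees(np.arctan2(*(h2-h1)[1::-1])))
a,b=q(78,540),q(391,540);print("front",a,b,(a+b)/2,np.linalg.norm(a-b),np.degrees(np.arctan2(*(b-a)[1::-1])))
for e in [((44,200),(78,540)),((372,130),(391,540))]:
    A,B=q(*e[0]),q(*e[1]);print("edge",np.degrees(np.arctan2(*(A-B)[1::-1])))
# middle groove at strip: rib 2,3 tops near end (185,495)?(258,495) z .018
A=(q(175,385,.018)+q(249,385,.018))/2;print(A)
f=(a+b)/2; m=(h1+h2)/2; d=m-f; print("f->m",np.linalg.norm(d),np.degrees(np.arctan2(d[1],d[0])))
E
```

```text
holes [0.39553262 0.2434004  0.008     ] [0.45128385 0.23847728 0.008     ] [0.42340823 0.24093884 0.008     ] -5.046421833517444
front [0.3827349  0.18481233 0.008     ] [0.45458578 0.17850009 0.008     ] [0.41866034 0.18165621 0.008     ] 0.07212762482490792 -5.020658429377597
edge 83.95543806070847
edge 84.6117433819689
[0.42277908 0.21419209 0.018     ]
f->m 0.059472449913734154 85.42100645870842
```

```bash
python3 -c "
from h import *;go([.4239,.2484,.06])"
```

```text
tcp [0.5071 0.1142 0.1532] tot [ 0.1579 -0.1183  0.1166] rows 4 each [ 0.0395 -0.0296  0.0292] yaw y -5.1 zax [-1.4e-03 -3.0e-04 -1.0e+00] j [-0.01  0.41  1.52 -0.    1.21  0.08] t 29.825 F [ 0.6 -0.1 -1.6] op 16.7
```

```bash
python3 -m jog '{"xyz":[[0.04,-0.03,0.01],[0.04,-0.03,0.02],[0.04,-0.03,0.03],[0.036,-0.027,0.03],[0,0,0.02],[0,0,0],[0,0,0]],"rot":[[0,0,0],[0,0,0],[0,0,0],[0,0,0],[0,0,0],[0,0,0],[0,0,0]],"jaw":[-1,-1,-1,-1,-1,-1,-1]}'
python3 - <<'E'
from h import *
go([.4239,.2484,.0205])
c=env.camera("wrist");cv2.imwrite("pics/w29.png",c["pixels"])
c=env.camera("scene");crop(c["pixels"],190,140,110,100,6.5,"pics/s29.png")
E
```

```text
t: 30.7
tcp_pos: [0.4258, 0.2469, 0.0664]
eef_rot: [2.318, 2.119, 0.001]
wrist_force: [0.4, 0.0, -2.2]
opening: 0.194
tcp [0.4258 0.2469 0.0664] tot [ 0.0017 -0.0025  0.0573] rows 1 each [ 0.0017 -0.0025  0.0573] yaw y -5.13 zax [ 8.e-04  1.e-04 -1.e+00] j [ 0.28  0.49  1.7  -0.    0.95  0.37] t 30.7 F [ 0.4  0.  -2.2] op 17.0
```

View pics/w29.png

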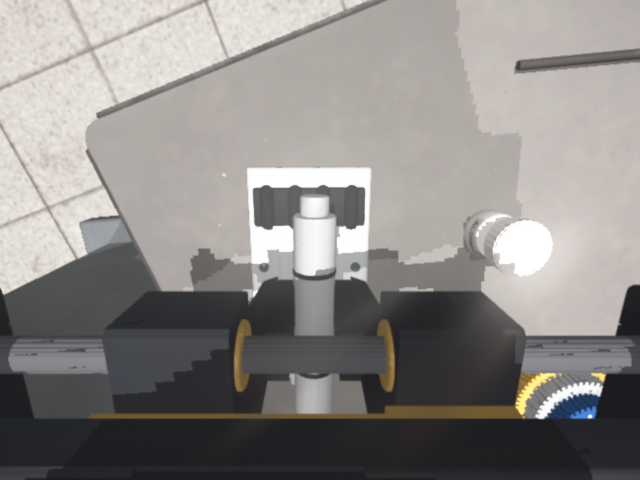

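View pics/s29.png

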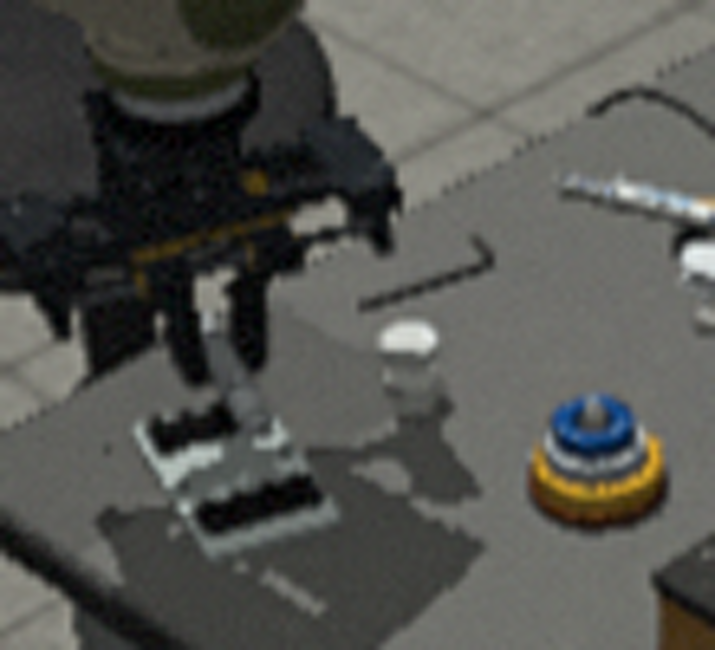

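```bash
python3 - <<'E'
from h import *
c=env.camera("wrist")
h1,h2=p2w(c,264,267,.008),p2w(c,355.3,267,.008);a,b=p2w(c,248,168,.008),p2w(c,371,168,.008)
m=(h1+h2)/2;f=(a+b)/2;print(m,f,np.linalg.norm(f-m),np.linalg.norm(a-b),np.degrees(np.arctan2(*(f-m)[1::-1])),np.degrees(np.arctan2(*(b-a)[1::-1])))
# shaft: end and band
o=env.get_obs();zt=o["tcp_pos"][2]
e=p2w(c,315,195.5,zt+.0044+.004);g=p2w(c,314.7,274.5,zt+.0044+.009);print(e,g, "tcp",o["tcp_pos"]);x=np.array([.0889,.996,0]);print("end-tcp",(e-o["tcp_pos"])@x,"band-tcp",(g-o["tcp_pos"])@x)
E
```

```text
[0.42364408 0.24098866 0.008     ] [0.42907708 0.30078565 0.008     ] 0.06004329679385119 0.07044499371523072 84.80850832904083 -5.096537686015595
[0.43139132 0.29432842 0.07483707] [0.42850064 0.26318683 0.07983707] tcp [0.42560434 0.24717424 0.06643707]
end-tcp 0.04748002550161277 band-tcp 0.016206021478651102
```

```bash
python3 -m jog '{"xyz":[[0.0016,-0.0018,0.02],[0,0,0.02],[0,0,0.009],[0,0,0],[0,0,0]],"rot":[[0,0,0],[0,0,0],[0,0,0],[0,0,0],[0,0,0]],"jaw":[-1,-1,-1,-1,-1]}'
python3 - <<'E'
from h import *
go([.4243,.2484,.0198])
c=env.camera("wrist");crop(c["pixels"],220,120,190,190,3.1,"pics/w30.png")
E
```

```text
t: 31.48
tcp_pos: [0.424, 0.249, 0.0272]
eef_rot: [2.317, 2.121, 0.001]
wrist_force: [0.0, 0.1, -1.5]
opening: 0.194
tcp [0.424  0.249  0.0272] tot [-0.0007  0.0004  0.0092] rows 1 each [-0.0007  0.0004  0.0092] yaw y -5.04 zax [ 1.e-03  2.e-04 -1.e+00] j [ 0.29  0.55  1.74 -0.    0.85  0.38] t 31.475 F [ 0.   0.1 -1.5] op 17.0
```

View pics/w30.png

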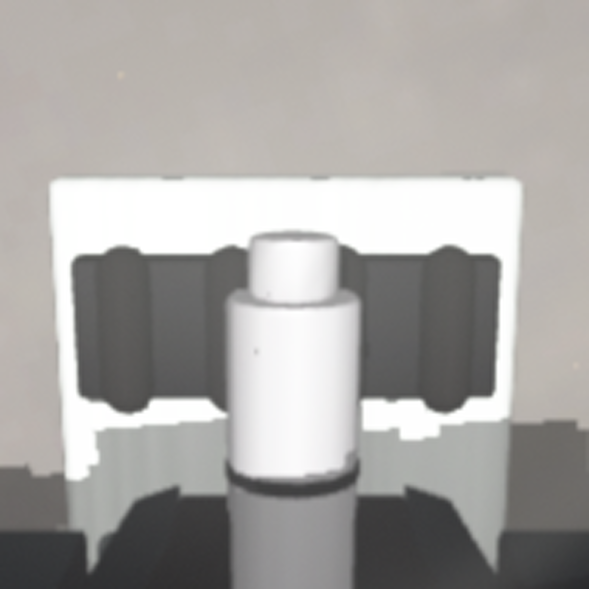

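```bash
python3 -m jog '{"xyz":[[0,-0.0008,0.006],[0,0,0.003],[0,0,0],[0,0,0]],"rot":[[0,0,0],[0,0,0],[0,0,0],[0,0,0]],"jaw":[-1,-1,-1,-1]}'; python3 -c "
from h import *;go([.4243,.2484,.0198])"
```

```text
t: 32.02
tcp_pos: [0.4232, 0.249, 0.0197]
eef_rot: [2.316, 2.122, 0.0]
wrist_force: [-1.4, -0.5, 5.0]
opening: 0.193
tcp [0.4232 0.249  0.0197] tot [-0.0007  0.0015 -0.0001] rows 1 each [-0.0007  0.0015 -0.0001] yaw y -5.03 zax [ 5.e-04 -1.e-04 -1.e+00] j [ 0.29  0.57  1.75 -0.    0.83  0.38] t 32.025 F [-1.4 -0.5  5. ] op 17.0
```

The wrist now carries 5 N upward, so the shaft sits on the ribs. I'll release to a modest opening and rise.

```bash
python3 -m jog '{"xyz":[[0,0,0],[0,0,0],[0,0,0],[0,0,0]],"rot":[[0,0,0],[0,0,0],[0,0,0],[0,0,0]],"jaw":[-0.2,-0.2,-0.2,-0.2]}'; python3 -m jog '{"xyz":[[0,0,-0.02],[0,0,-0.05],[0,0,-0.06],[0,-0.05,-0.06],[0,-0.05,-0.02],[0,0,0]],"rot":[[0,0,0],[0,0,0],[0,0,0],[0,0,0],[0,0,0],[0,0,0]],"jaw":[-0.2,-0.2,-0.2,-0.2,-0.2,-0.2]}'
python3 - <<'E'
from h import *
go([.42,.24,.2])
c=env.camera("wrist");cv2.imwrite("pics/w31.png",c["pixels"])
c=env.camera("scene");crop(c["pixels"],190,140,130,110,6,"pics/s31.png")
E
```

```text
t: 32.52
tcp_pos: [0.423, 0.249, 0.0193]
eef_rot: [2.317, 2.122, -0.0]
wrist_force: [0.6, -0.5, 0.9]
opening: 0.398
t: 33.28
tcp_pos: [0.3418, 0.2563, 0.1887]
eef_rot: [2.314, 2.123, 0.003]
wrist_force: [0.4, -0.1, 0.3]
opening: 0.396
tcp [0.3418 0.2563 0.1887] tot [-0.0119  0.0992 -0.014 ] rows 2 each [-0.006   0.0496 -0.007 ] yaw y -4.94 zax [ 2.1e-03  8.0e-04 -1.0e+00] j [ 0.36  0.22  1.7  -0.    1.22  0.45] t 33.275 F [ 0.4 -0.1  0.3] op 34.9
```

View pics/w31.png

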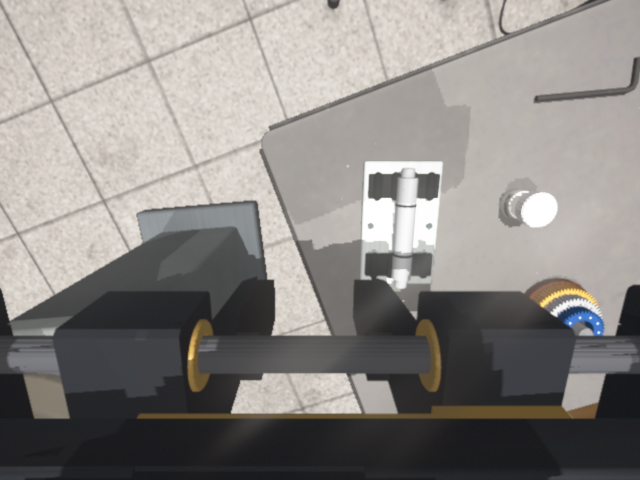

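View pics/s31.png

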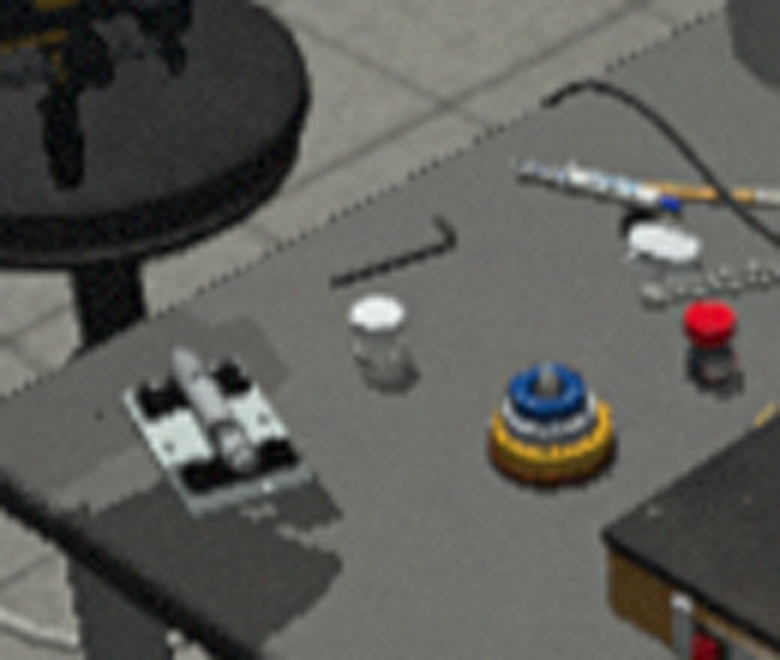

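```bash
python3 - <<'E'
from h import *
c=env.camera("wrist");crop(c["pixels"],350,150,110,150,4,"pics/w32.png")
E
```

```text
(no output)
```

View pics/w32.png

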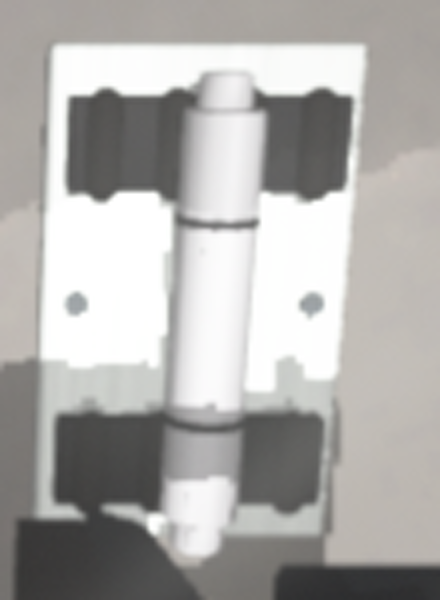

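```bash
python3 - <<'E'
from h import *
c=env.camera("wrist");q=lambda x,y,z:p2w(c,350+x/4-.4,150+y/4-.4,z)
h=(q(77,303,.008)+q(311,303,.008))/2
b1,b2=q(217,223,.033),q(202,425,.033);e1,e2=q(227,72,.028),q(195,556,.022)
yaw=np.radians(85);y=np.array([np.cos(yaw),np.sin(yaw),0]);x=np.array([y[1],-y[0],0])
for a,b in((b1,b2),(e1,e2)):
    d=(a+b)/2-h;print("x",d@x,"y",d@y,"len",np.linalg.norm(a-b),"yaw",np.degrees(np.arctan2(*(a-b)[1::-1])))
c=env.camera("top");crop(c["pixels"],130,170,150,140,5,"pics/t33.png")
print(p2w(c,165,246,.042))
E
```

```text
x -0.002411310192764994 y 0.0005991894833676849 len 0.04571902718973568 yaw 84.59657684345828
x -0.0001649358204065483 y -0.0017561229322964297 len 0.11387899642756939 yaw 85.83545849589561
[0.53042872 0.24683136 0.042     ]
```

View pics/t33.png

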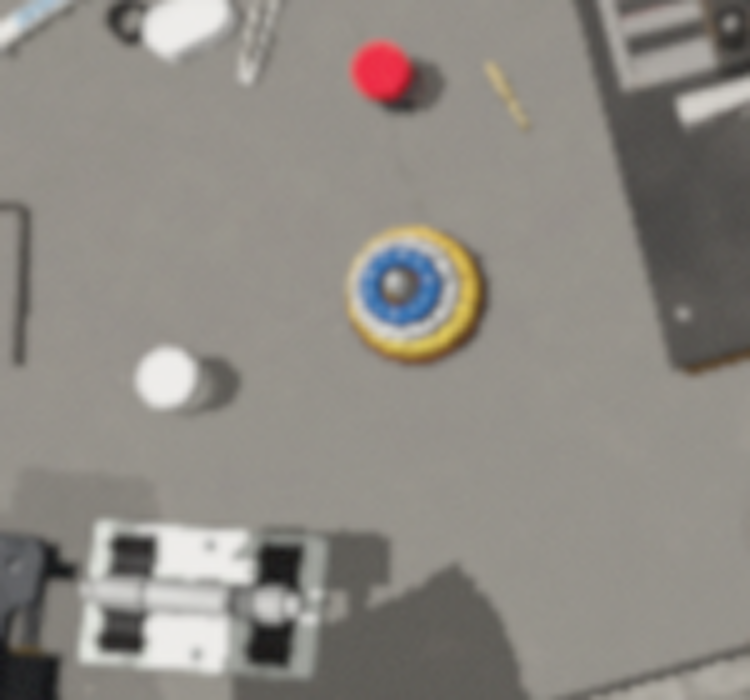

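The shaft lies in the middle groove, under 3 mm off in both directions and 0.8° off at most. The stack is flat, the jars haven't moved and the robot is clear of everything. Handing in.

```bash
python3 -c "
from cell import env
print(env.close_job())"
```

```text
the job is handed in; nothing more can be done
None
```

The job was handed in at about 33.5 s of the 120 s allowed; the system gave no verdict.

- **Gears:** I stacked brass, steel and blue on the spindle in that order, lining up each bore with the spindle tip in the wrist camera before lowering it. The last scene and top views show all three flat, with the spindle through them. I judged heights and centring only from these pictures.
- **Shaft:** I gripped the silver one, not the green look-alike, and laid it in the middle groove. I measured its position from the bands and again from the ends:

| | From bands | From ends |
|---|---|---|
| Across (limit ±5 mm) | −2.4 mm | −0.2 mm |
| Along (limit ±15 mm) | +0.6 mm | −1.8 mm |
| Angle off the groove (limit 5.7°) | 0.4° | 0.8° |

  The two disagree by about 2 mm, but both are well inside the limits. I did not measure its speed at rest.
- **Jars and robot:** both jars sit at the same top-view pixels as at the start. The gripper was empty and clear of everything, and the highest wrist force I saw was about 6 N.

One oddity: the wrist force rose to about 5 N each time the jaws closed on a gear. The gripper also read about 5 mm narrower than each gear's outer diameter. Neither affected a grasp.

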